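# Fill the spring-fed blank magazine and latch its keeper

### The job

Top up the green blank magazine: lay the two loose aluminium blanks flat on the one already between its corner angles. Then hook the blue keeper on by tilting its eye past the yellow T-head of the stud, swing it down over the stack and press the blanks down against the spring follower until the brass bolt snaps over the keeper's free end. Leave the keeper level and latched on its own, and leave the brass blank, the hammer, file, square and pile of discs where they are.

Things in the scene. Friction and masses are not known exactly. Their poses are not given: they have to be found in the camera images.
- magazine: Green stack magazine, fixed. Origin: base underside under the stack's centre; z up, x from T-stud (-x, near robot) to latch (+x). Base x -120..130, y +-66, 10 mm thick. Four corner angles round the stack: inner faces x +-27.5, y +-52.5 mm, up to z 102, flared out to z 111 mm; long sides open for |y| < 34 mm (room for fingers and keeper). Blanks lie in it long side along y.
- follower (a joint): Orange spring follower under the stack, downward travel in m: 0 (rest, plate top at z 62 mm; top of three blanks at 104 mm) to 0.028; 10 N at 0 rising by 600 N/m. It stands at about 0.018 under three blanks and the latched keeper.
- bolt (a joint): Sprung brass latch bolt, travel in m: 0 = fully out, 0.018 = pushed in (to magazine +x); 1.2 N rising by 120 N/m. Nose bevelled 45 degrees on top, flat below, 16 mm wide: a plate end pressed down on the bevel pushes it in, then it springs out over the plate.
- stud_head (a point): Top centre of the stud's yellow T-head (magazine x -82, y 0, z 103 mm). Head 40 mm along magazine x (-102..-62), 13 mm wide, 5 mm thick (z 98..103 mm). Neck below it 10 mm diameter, z 70..98 mm; 18 mm diameter below that.
- bolt_nose (a point): Fixed point at the bolt nose's flat underside when out (magazine x 73, y 0, z 98 mm). The bevel runs from x 73, z 100 up to x 83, z 110 mm. Bolt case: x 90..124, y +-22, top z 118 mm; black pull knob behind it out to x 149 mm.
- blank_a: Loose aluminium blank lying flat on the bench, 50 (x) by 100 (y) by 14 (z) mm, about 0.19 kg. Origin: centre of its underside.
- blank_b: Second loose aluminium blank, the same as blank_a.
- blank_c: Aluminium blank of the same size that already lies on the follower; its underside (origin) is at 62 mm above the bench, its long side along the magazine's y.
- keeper: Blue steel keeper plate lying on its rubber pad, 184 x 40 mm, 0.3 kg, centre of mass near the origin. Origin: centre of the pad's underside; x along the plate to its free end, z up. Pad 40 (x) x 30 x 8 mm; plate 4 mm thick, z 8..12, x -99..85 mm. Black grip rib on top: x -30..28, 14 mm wide, z 12..38 mm. Seated on the stud, its origin is over the magazine's, axes alike.
- eye_end (a point): Middle of the outer end of the keeper's eye (keeper x -87, y 0, z 10 mm). Eye x -87..-55 (32 mm, shorter than the T-head), 20 mm wide; 12 mm cross bar outside it. To hook: free end up about 35 degrees, bar lowered on the head's -x side to below it, eye's inner end still above the head; draw to +x till this edge meets the neck; swing down.
- free_end (a point): Top edge of the keeper's free end, middle (keeper x 85, y 0, z 12 mm); it goes under the bolt. Yellow press patch on top of the plate at keeper x 40..70 mm. Hooked and resting on the unpressed stack, this end stands up about 15 degrees and the keeper stays so when let go.
- brass_blank: Yellow brass blank of the same size, for another job; stays where it is. Origin: centre of its underside.
- hammer: Hammer lying on the bench, bystander.
- file: File with a wooden handle lying on the bench, bystander.
- try_square: Try square lying on the bench, bystander.
- grinding_discs: Pile of 125 mm grinding discs, 30 mm high, bystander.
Mind the look-alikes: they are no part of the job. Leave any black or pink look-alike of the blank_c alone.

How it is judged (in metres and radians):
On the way, in this order (a step that is already met when the one before it is completed fails the run):
1. one of the two loose blanks lies flat in the magazine on the first one, let go ((((x of blank_a in the frame of magazine between -0.006 and 0.006 m and y of blank_a in the frame of magazine between -0.006 and 0.006 m and z of blank_a in the frame of magazine between 0.07 and 0.08 m and angle between blank_a's own z axis and vertical below 0.07 rad) and contact force between the fingers and blank_a below 0.1 N) or ((x of blank_b in the frame of magazine between -0.006 and 0.006 m and y of blank_b in the frame of magazine between -0.006 and 0.006 m and z of blank_b in the frame of magazine between 0.07 and 0.08 m and angle between blank_b's own z axis and vertical below 0.07 rad) and contact force between the fingers and blank_b below 0.1 N))), for 0.2 s.
2. both loose blanks lie flat in the magazine, let go (x of blank_a in the frame of magazine between -0.006 and 0.006 m and y of blank_a in the frame of magazine between -0.006 and 0.006 m and z of blank_a in the frame of magazine between 0.07 and 0.094 m and angle between each of blank_a, blank_b's own z axis and vertical below 0.07 rad and x of blank_b in the frame of magazine between -0.006 and 0.006 m and y of blank_b in the frame of magazine between -0.006 and 0.006 m and z of blank_b in the frame of magazine between 0.07 and 0.094 m and contact force between the fingers and blank_a below 0.1 N and contact force between the fingers and blank_b below 0.1 N), for 0.2 s.
3. the keeper's eye is over the stud, its cross bar under the T-head (x of eye_end in the frame of magazine between -0.101 and -0.082 m and y of eye_end in the frame of magazine between -0.008 and 0.008 m and z of eye_end in the frame of magazine between 0.075 and 0.0985 m and x of free_end in the frame of magazine above 0.04 m), for 0.2 s.
At the end, for the whole second after the job is handed in: The three aluminium blanks lie flat in the magazine (within 6 mm of its centre), follower pressed 13 to 23 mm down; the keeper's cross bar is under the T-head, its free end under the bolt (out again to within 6 mm), level within 0.06 rad; all released and at rest (x of blank_a in the frame of magazine between -0.006 and 0.006 m and y of blank_a in the frame of magazine between -0.006 and 0.006 m and z of blank_a in the frame of magazine between 0.054 and 0.08 m and angle between each of blank_a, blank_b, blank_c's own z axis and vertical below 0.07 rad and x of blank_b in the frame of magazine between -0.006 and 0.006 m and y of blank_b in the frame of magazine between -0.006 and 0.006 m and z of blank_b in the frame of magazine between 0.054 and 0.08 m and x of blank_c in the frame of magazine between -0.006 and 0.006 m and y of blank_c in the frame of magazine between -0.006 and 0.006 m and z of blank_c in the frame of magazine between 0.04 and 0.05 m and x of eye_end in the frame of magazine between -0.101 and -0.082 m and y of eye_end in the frame of magazine between -0.008 and 0.008 m and z of eye_end in the frame of magazine between 0.075 and 0.0985 m and value of joint follower between 0.013 and 0.023 m and value of joint bolt below 0.006 m and z of free_end in the frame of magazine between 0.09 and 0.0995 m and x of free_end in the frame of magazine between 0.076 and 0.092 m and angle between keeper's own z axis and vertical below 0.06 rad and angle between the x axis of keeper and the x axis of magazine, either way round below 0.15 rad and linear speed of each of blank_a, blank_b, blank_c, keeper below 0.02 m/s); the robot touches nothing.
It fails at once if the brass blank is moved more than 20 mm (distance of brass_blank from where it was at the start of the episode above 0.02 m).
It fails at once if the hammer, file, try square or pile of discs is moved more than 20 mm (distance of any of hammer, file, try_square, grinding_discs from where it was at the start of the episode above 0.02 m).
It also fails if it takes over 72 s, if anything falls off the work surface, if the arm or the gripper's body presses on something with over 40 N, if the wrist force passes 120 N, or if a joint passes its speed limit or range.

### The arm

A 7-joint arm with a two-finger parallel gripper is mounted at the origin on the work surface. World frame = base frame: x ahead of the robot, y to its left, z up, the work surface at z = 0. Lengths are in m, angles in degrees, forces in N, time in s.
With the tool pointing down it reaches from about 0.4 to 0.85 m from the base axis. Payload 4.4 kg.
Tool frame: the origin (TCP) lies at the very end of the fingers, on their centre line; the grasp point (between the pads) lies hold_point_z behind it (hold_point_z is the distance from the TCP to the grasp point, in m); z points along the fingers, y is the line along which they close (so a half turn about z gives the same grasp; the last joint's range is limited). The gripper opens to 94 mm and grips with 3 to 60 N. Pads are 16 mm wide; open, the fingers measure 119 mm over their backs; the gripper's body (75 mm by 177 mm) begins 78 mm behind the grasp point.
Start: joints at [-72.41, 36.005, 2.206, 86.941, -1.547, 57.084, -1.146], TCP at [0.237, 0.605, 0.182] pointing down, gripper open.
Joint ranges: [-175.42, 175.42], [-21.48, 121.26], [-71.46, 75.88], [10.55, 141.38], [-63.04, 243.04], [13.31, 113.54], [-168.57, 168.57]. Speed limits (degrees/s): [147.25, 147.25, 180, 180, 180, 180, 180].

### API

Orientations are given as [roll, pitch, yaw] about the fixed x, y, z axes, in that order (R = Rz(yaw) Ry(pitch) Rx(roll)).
In Python, from bench import * gives the robot as it stands.
- The arm moves only by the tool carry_out, never from a script. Its argument "rows" is a list of rows, each an object of numbers: "ax", "ay", "az": the turn, a rotation vector about the tool's x, y, z in degrees; "dx", "dy", "dz": the shift along the tool's x, y, z in cm; "jaw": the finger opening in cm, from 0 to 9.4. A call has 1 to 10 rows; each row is the pose to reach, as a shift and turn from the pose commanded when the call began, along the tool's axes at that moment; what a row does not reach only later rows make up. A row lasts 1/12 s, in which the tool goes at most 41.7 mm and 7.16 degrees, less where a joint would pass 70% of its speed; a pose out of reach is approached as far as the arm can. A call with a gripper value outside its range is refused whole. The fingers move at their own pace and stop on an object; the grip force is fixed at half the most. Time passes only in rows, so rows that repeat a pose let the fingers close. It gives the time, the measured TCP pose, the force, the opening and the grip force at its end, in the units of the state.
- sense(): the state, without advancing time (a new reading comes with each control period).
- snapshot(name): name is "scene" or "top" or "wrist"; returns the picture (480x640x3 uint8, red, green, blue); there is no depth.
- calibration(name): a dict with "camera_matrix" (3x3 intrinsics, pixels), "rvec" (rotation vector, rad) and "tvec" (3), from world to camera coordinates, as OpenCV has them; the wrist camera has in their place "tool_from_camera" (4x4, takes a point from camera to tool coordinates, whose origin is the TCP and whose axes are the flange's). Camera axes: x right, y down, z forward; pixel columns grow to the right and rows downward; lengths in m; the calibration is good to about 2 mm. The wrist camera is an equidistant fisheye: a pixel r from the principal point sees the ray r / f radians off the axis. A picture is of the moment at which its call begins: read the wrist's pose just before it. calibration takes no time and is no camera call.
- finish_job(): hands the job in; it is judged then, once.
The state is a dict: "time_s": time; "q": joint angles; "joint_vel": joint speeds; "effort": joint torques, N m; "tool_pos": TCP position; "tool_rot": TCP orientation; "ft_force": force on the tool from outside, world axes, zero at the start; "torque": the same for the moment, N m; "grip_width": finger opening in m; "gripper_force": force on a finger pad.
Only numpy, scipy, OpenCV 4.12 (cv2) and the standard library are available. Lean on these libraries where they do the work, as an engineer would, in place of code of your own. Each camera call takes 0.05 s, during which the arm holds its last target. There are 200 camera calls.

## Working session

There is one attempt and no reset: what is moved stays moved. The work goes in short steps, Python scripts to look and compute and a tool call to move; the robot and the scene stay as the last step left them, time stands still between calls to the robot, and variables do not carry over. Pictures are saved under pics/ and viewed, at most 12 in all, crops included, and the job is handed in when it is done.

Besides the shell and the picture viewer there is one more tool, called after "Call:" by a JSON object that holds its "api" and its "payload". carry_out: Moves the arm, as the interface text tells. Its arguments: {"type":"object","properties":{"rows":{"type":"array","items":{"type":"object","properties":{"ax":{"type":"number"},"ay":{"type":"number"},"az":{"type":"number"},"dx":{"type":"number"},"dy":{"type":"number"},"dz":{"type":"number"},"jaw":{"type":"number"}}}}},"required":["rows"]}

```bash
mkdir -p pics; ls; python3 - <<'E'
from bench import *
import cv2,numpy as np
print(sense())
for n in("scene","top"):
    im=snapshot(n); cv2.imwrite(f"pics/{n}0.png",im[:,:,::-1]); np.save(f"pics/{n}0.npy",im)
    print(n,calibration(n))
print(calibration("wrist"))
E
```

```text
pics
{'time_s': 0.0, 'q': array([-72.40834349,  36.05773172,   2.20163631,  86.99433639,
        -1.54733315,  57.08300311,  -1.14543539]), 'joint_vel': array([ 0.04526357,  0.02598338,  0.09531858,  0.09042215,  0.04680876,
       -0.0578001 , -0.00327249]), 'effort': array([ 2.34738882e-04, -5.49741733e+01,  1.14369180e+00, -1.86627853e+01,
       -5.22762607e-02,  2.37605773e-02,  1.56031801e-04]), 'tool_pos': array([0.23647483, 0.60471341, 0.18077654]), 'tool_rot': array([-1.79894572e+02,  4.56236137e-04,  1.58639361e+02]), 'ft_force': array([-0.39780971,  0.92603304,  0.20374532]), 'torque': array([-0.00459055, -0.00040586,  0.02353046]), 'gripper_force': 0.0, 'grip_width': 0.09432886643547679}
scene {'camera_matrix': array([[478.18497753,   0.        , 316.55662948],
       [  0.        , 478.18497753, 238.65810387],
       [  0.        ,   0.        ,   1.        ]]), 'rvec': array([ 1.22614428,  2.16699707, -1.03974177]), 'tvec': array([ 0.24883094, -0.21724754,  1.51283706])}
top {'camera_matrix': array([[515.59366939,   0.        , 318.5938137 ],
       [  0.        , 515.59366939, 244.98991181],
       [  0.        ,   0.        ,   1.        ]]), 'rvec': array([ 2.14504691, -2.16563977,  0.15443096]), 'tvec': array([0.02097175, 0.50830556, 1.5173901 ])}
{'camera_matrix': array([[371.64829954,   0.        , 309.01583387],
       [  0.        , 371.64829954, 239.37290441],
       [  0.        ,   0.        ,   1.        ]]), 'tool_from_camera': array([[-7.34015105e-04, -9.62929657e-01, -2.69751620e-01,
         8.02490286e-02],
       [ 9.99998445e-01, -1.13937538e-03,  1.34614347e-03,
        -3.36872964e-04],
       [-1.60358983e-03, -2.69750212e-01,  9.62928996e-01,
        -2.02607663e-01],
       [ 0.00000000e+00,  0.00000000e+00,  0.00000000e+00,
         1.00000000e+00]])}
```

View pics/top0.png

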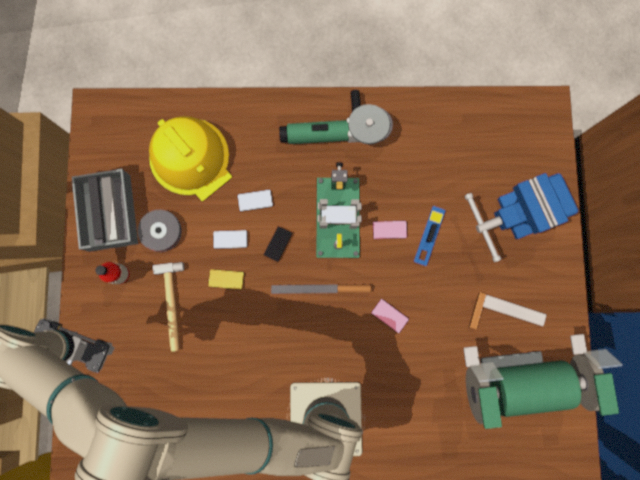

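View pics/scene0.png

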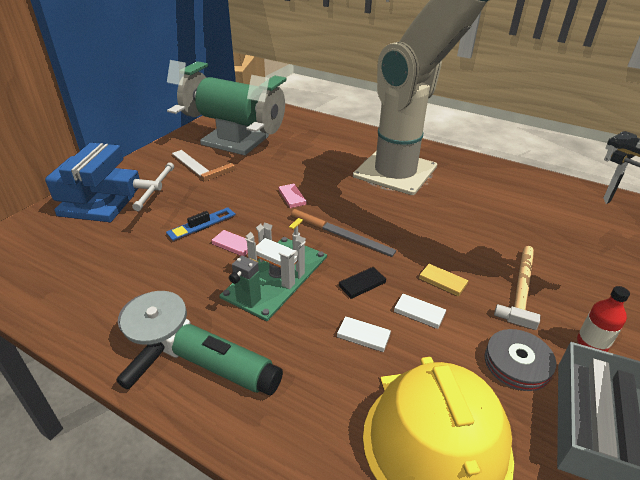

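Top view: magazine near (339,217), T-head (339,240), loose blanks (255,200) and (230,239), keeper from the eye at (422,258) to its free end at (437,212). I'll enlarge this region.

```bash
python3 - <<'E'
import cv2
im=cv2.imread("pics/top0.png")
cv2.imwrite("pics/crop1.png",cv2.resize(im[160:280,200:460],None,fx=3,fy=3,interpolation=cv2.INTER_CUBIC))
E
```

```text
(no output)
```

View pics/crop1.png

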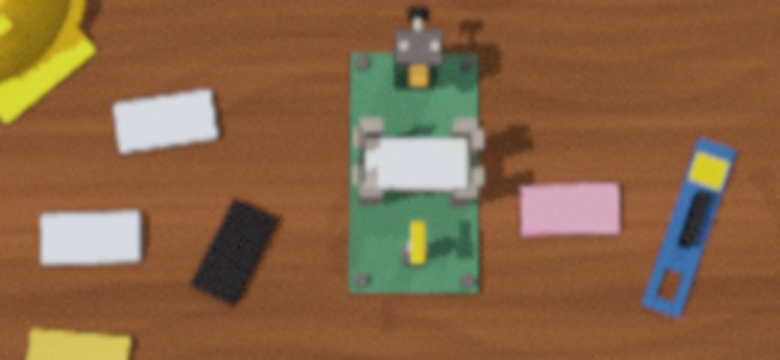

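```bash
cat > h.py <<'E'
from bench import *
import numpy as np, cv2
from scipy.spatial.transform import Rotation as R
def ray(name,px,pose=None):
    c=calibration(name); K=c["camera_matrix"]; px=np.atleast_2d(np.array(px,float))
    if name=="wrist":
        p,rot=pose; T=np.array(c["tool_from_camera"])
        d=(px-K[:2,2])/K[0,0]; r=np.linalg.norm(d,axis=1,keepdims=True)
        v=np.hstack([d/np.maximum(r,1e-9)*np.sin(r),np.cos(r)])
        return p+rot.apply(T[:3,3]), rot.apply(v@T[:3,:3].T)
    M=cv2.Rodrigues(np.array(c["rvec"]))[0]; t=np.array(c["tvec"]).ravel()
    v=np.c_[(px-K[:2,2])/K[0,0],np.ones(len(px))]
    return -M.T@t, v@M
def atz(name,px,z,pose=None):
    o,v=ray(name,px,pose); return o+v*((z-o[2])/v[:,2])[:,None]
def cur():
    s=sense(); return np.array(s["tool_pos"]), R.from_euler("xyz",s["tool_rot"],degrees=True)
def down(yaw): return R.from_euler("xyz",[180,0,yaw],degrees=True)
def go(pos,rot):
    p,r=cur(); d=r.inv().apply(np.array(pos)-p)*100; a=(r.inv()*rot).as_rotvec(degrees=True)
    print("d",d.round(2),"a",a.round(1),"rows",round(max(np.linalg.norm(d)/4.17,np.linalg.norm(a)/7.16),1))
def wpic(name,crop=None,f=1):
    c=cur(); im=snapshot("wrist")[:,:,::-1]
    cv2.imwrite("pics/"+name+".png",im); return c,im
E
python3 - <<'E'
from h import *
import bench
print([n for n in dir(bench) if n[0]!='_'], getattr(bench,'hold_point_z',None))
def o(l): return (np.array(l)+.5)/3-.5+[200,160]
for n,l,z in (("base",[(349,53),(477,53),(479,292),(349,292)],.010),("A",[(113,104),(210,90),(218,136),(122,153)],.014),("B",[(39,213),(140,210),(142,263),(42,266)],.014),("keep",[(700,138),(736,151),(679,318),(643,305)],.012)):
    w=atz("top",o(l),z)[:,:2]; e=w[2]+w[1]-w[3]-w[0]  # horizontal-ish right edge
    e2=w[0]+w[1]-w[2]-w[3]
    print(n,w.mean(0).round(4),"right",np.degrees(np.arctan2(e[1],e[0])).round(1),"up",np.degrees(np.arctan2(e2[1],e2[0])).round(1),np.linalg.norm(e/2),np.linalg.norm(e2/2))
print(atz("top",o([(418,228)]),.103), atz("top",o([(418,242)]),.103),atz("top",o([(417,164)]),.076))
E
```

```text
['Unreachable', 'calibration', 'finish_job', 'hold_point_z', 'sense', 'snapshot'] 0.0188
base [ 0.5991 -0.0432] right -90.5 up -0.6 0.13250050409702768 0.249508153394126
A [0.6533 0.2108] right -81.1 up 10.3 0.10016058199186335 0.05074023396636644
B [0.5322 0.2862] right -88.8 up 3.4 0.10202230932848433 0.05459029296325156
keep [ 0.5379 -0.3246] right -110.8 up -20.7 0.03884426732333356 0.18397280275465114
[[ 0.52574827 -0.0423738   0.103     ]] [[ 0.51215629 -0.04216462  0.103     ]] [[ 0.5936222 -0.0436967  0.076    ]]
```

```bash
python3 -c "
from h import *
go([.6533,.2108,.14],down(99.7))"
```

```text
d [-53.17 -21.5    4.13] a [-0.1  0.1 58.9] rows 13.8
```

Call:
{"api": "carry_out", "payload": {"rows": [{"dx":-53.2,"dy":-21.5,"dz":0,"az":58.9,"jaw":9.0},{"dx":-53.2,"dy":-21.5,"dz":0,"az":58.9,"jaw":9.0},{"dx":-53.2,"dy":-21.5,"dz":0,"az":58.9,"jaw":9.0},{"dx":-53.2,"dy":-21.5,"dz":0,"az":58.9,"jaw":9.0},{"dx":-53.2,"dy":-21.5,"dz":0,"az":58.9,"jaw":9.0},{"dx":-53.2,"dy":-21.5,"dz":0,"az":58.9,"jaw":9.0},{"dx":-53.2,"dy":-21.5,"dz":0,"az":58.9,"jaw":9.0},{"dx":-53.2,"dy":-21.5,"dz":0,"az":58.9,"jaw":9.0},{"dx":-53.2,"dy":-21.5,"dz":4,"az":58.9,"jaw":9.0},{"dx":-53.2,"dy":-21.5,"dz":4,"az":58.9,"jaw":9.0}]}}

```text
validation failed for argument at $.ro...
```

```bash
python3 -c "
from h import *
go([.6533,.2108,.14],down(99.7)); print(sense()['time_s'],cur()[0])"
```

```text
d [-53.17 -21.5    4.13] a [-0.1  0.1 58.9] rows 13.8
0.1 [0.23647002 0.60474937 0.18088683]
```

Call:
{"api": "carry_out", "payload": {"rows": [{"ax":0,"ay":0,"az":58.9,"dx":-53.2,"dy":-21.5,"dz":0,"jaw":9.0}]}}

```text
time_s: 0.18
tool_pos: [0.2579, 0.5828, 0.1807]
tool_rot: [180.0, -0.5, 152.1]
ft_force: [-0.1, 0.4, -0.3]
grip_width: 0.0909
gripper_force: 0.0
```

```bash
python3 -c "
from h import *
go([.6533,.2108,.15],down(99.7))"
```

```text
d [-52.37 -14.42   2.62] a [-0.2 -0.5 52.4] rows 13.0
```

Call:
{"api": "carry_out", "payload": {"rows": [{"ax":0,"ay":-0.5,"az":52.4,"dx":-52.4,"dy":-14.4,"dz":0,"jaw":9},{"ax":0,"ay":-0.5,"az":52.4,"dx":-52.4,"dy":-14.4,"dz":0,"jaw":9},{"ax":0,"ay":-0.5,"az":52.4,"dx":-52.4,"dy":-14.4,"dz":0,"jaw":9},{"ax":0,"ay":-0.5,"az":52.4,"dx":-52.4,"dy":-14.4,"dz":0,"jaw":9},{"ax":0,"ay":-0.5,"az":52.4,"dx":-52.4,"dy":-14.4,"dz":0,"jaw":9},{"ax":0,"ay":-0.5,"az":52.4,"dx":-52.4,"dy":-14.4,"dz":0,"jaw":9},{"ax":0,"ay":-0.5,"az":52.4,"dx":-52.4,"dy":-14.4,"dz":0,"jaw":9},{"ax":0,"ay":-0.5,"az":52.4,"dx":-52.4,"dy":-14.4,"dz":0,"jaw":9},{"ax":0,"ay":-0.5,"az":52.4,"dx":-52.4,"dy":-14.4,"dz":0,"jaw":9},{"ax":0,"ay":-0.5,"az":52.4,"dx":-52.4,"dy":-14.4,"dz":0,"jaw":9}]}}

```text
time_s: 1.02
tool_pos: [0.5681, 0.2864, 0.1813]
tool_rot: [179.8, 0.4, 99.1]
ft_force: [0.9, 0.5, 0.5]
grip_width: 0.0901
gripper_force: 0.0
```

Call:
{"api": "carry_out", "payload": {"rows": [{"ax":0,"ay":0,"az":0,"dx":0,"dy":0,"dz":0,"jaw":9}]}}

```text
time_s: 1.1
tool_pos: [0.5745, 0.277, 0.1818]
tool_rot: [179.5, 0.9, 98.3]
ft_force: [0.1, -1.8, 0.2]
grip_width: 0.0901
gripper_force: 0.0
```

```bash
python3 -c "
from h import *
go([.6533,.2108,.12],down(99.7)); print(cur()[0],sense()['time_s'])"
```

```text
d [-7.6   6.79  6.35] a [ 0.5  0.9 -1.4] rows 2.9
[0.57450751 0.27700295 0.18180576] 1.1
```

Call:
{"api": "carry_out", "payload": {"rows": [{"ax":0.5,"ay":0.9,"az":-1.4,"dx":-7.6,"dy":6.8,"dz":0,"jaw":9},{"ax":0.5,"ay":0.9,"az":-1.4,"dx":-7.6,"dy":6.8,"dz":0,"jaw":9},{"ax":0.5,"ay":0.9,"az":-1.4,"dx":-7.6,"dy":6.8,"dz":6.3,"jaw":9},{"ax":0.5,"ay":0.9,"az":-1.4,"dx":-7.6,"dy":6.8,"dz":6.3,"jaw":9},{"ax":0.5,"ay":0.9,"az":-1.4,"dx":-7.6,"dy":6.8,"dz":6.3,"jaw":9},{"ax":0.5,"ay":0.9,"az":-1.4,"dx":-7.6,"dy":6.8,"dz":6.3,"jaw":9}]}}

```text
time_s: 1.6
tool_pos: [0.6453, 0.2229, 0.118]
tool_rot: [-179.5, -0.5, 100.4]
ft_force: [-0.0, 0.2, 0.4]
grip_width: 0.0899
gripper_force: 0.0
```

```bash
python3 -c "
from h import *
c,im=wpic('w1'); print(c[0],c[1].as_euler('xyz',degrees=True),sense()['time_s']); go([.6533,.2108,.12],down(99.7))"
```

```text
[0.64531538 0.22294726 0.11799139] [-179.49111633   -0.4538416   100.44174005] 1.65
d [-1.45  0.44 -0.03] a [-0.3 -0.5  0.8] rows 0.4
```

View pics/w1.png

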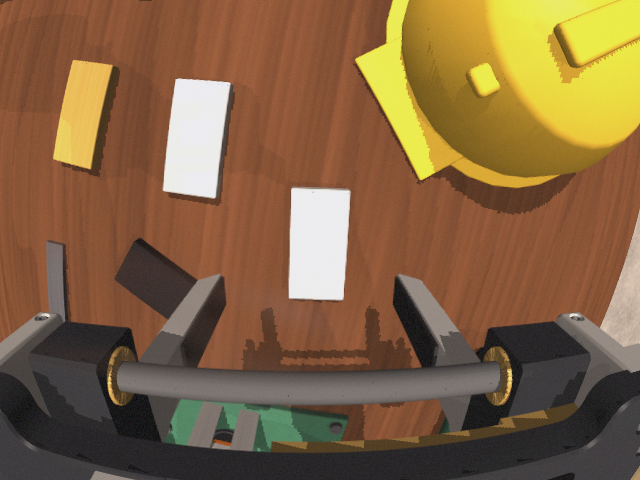

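```bash
cat >> h.py <<'E'
def rect(name,px,z,pose=None):
    w=atz(name,px,z,pose)[:,:2]; e=(w[1]-w[0]+w[2]-w[3])/2; g=(w[0]-w[3]+w[1]-w[2])/2
    an=lambda v:np.degrees(np.arctan2(v[1],v[0])).round(1)
    print(w.mean(0).round(4),"right",an(e),np.linalg.norm(e).round(4),"up",an(g),np.linalg.norm(g).round(4)); return w.mean(0)
E
python3 -c "
from h import *
P=(np.array([0.64531538,0.22294726,0.11799139]),R.from_euler('xyz',[-179.491,-.454,100.442],degrees=True))
rect('wrist',[(290,188),(350,190),(343.5,300),(289,299)],.014,P)
rect('wrist',[(177,79),(231,82),(216,198),(163,190)],.014,P)
go([.6533,.2108,.12],down(99.7))
"
```

```text
[0.6529 0.2123] right 9.0 0.0497 up 98.9 0.0999
[0.5334 0.2875] right 1.7 0.0489 up 91.3 0.0984
d [-1.45  0.44 -0.03] a [-0.3 -0.5  0.8] rows 0.4
```

```bash
python3 -c "
from h import *
go([.6530,.2118,.003],down(99))"
```

```text
d [-1.45  0.5  11.67] a [-0.3 -0.5  1.5] rows 2.8
```

Call:
{"api": "carry_out", "payload": {"rows": [{"ax":-0.3,"ay":-0.5,"az":1.5,"dx":-1.4,"dy":0.5,"dz":3,"jaw":9},{"ax":-0.3,"ay":-0.5,"az":1.5,"dx":-1.4,"dy":0.5,"dz":7,"jaw":9},{"ax":-0.3,"ay":-0.5,"az":1.5,"dx":-1.4,"dy":0.5,"dz":9,"jaw":9},{"ax":-0.3,"ay":-0.5,"az":1.5,"dx":-1.4,"dy":0.5,"dz":9,"jaw":9},{"ax":-0.3,"ay":-0.5,"az":1.5,"dx":-1.4,"dy":0.5,"dz":9,"jaw":9}]}}

```text
time_s: 2.07
tool_pos: [0.6537, 0.2127, 0.0306]
tool_rot: [179.9, -0.0, 99.1]
ft_force: [-0.3, -0.6, 1.3]
grip_width: 0.0897
gripper_force: 0.0
```

```bash
python3 -c "
from h import *
go([.6530,.2118,.003],down(99))"
```

```text
d [-0.08 -0.08  2.76] a [ 0.1 -0.   0.1] rows 0.7
```

Call:
{"api": "carry_out", "payload": {"rows": [{"ax":0,"ay":0,"az":0,"dx":0,"dy":-0.1,"dz":2,"jaw":9},{"ax":0,"ay":0,"az":0,"dx":0,"dy":-0.1,"dz":2.7,"jaw":9},{"ax":0,"ay":0,"az":0,"dx":0,"dy":-0.1,"dz":2.7,"jaw":6},{"ax":0,"ay":0,"az":0,"dx":0,"dy":-0.1,"dz":2.7,"jaw":4},{"ax":0,"ay":0,"az":0,"dx":0,"dy":-0.1,"dz":2.7,"jaw":4},{"ax":0,"ay":0,"az":0,"dx":0,"dy":-0.1,"dz":2.7,"jaw":4},{"ax":0,"ay":0,"az":0,"dx":0,"dy":-0.1,"dz":2.7,"jaw":4},{"ax":0,"ay":0,"az":0,"dx":0,"dy":-0.1,"dz":2.7,"jaw":4}]}}

```text
time_s: 2.73
tool_pos: [0.653, 0.2108, 0.003]
tool_rot: [179.9, 0.0, 99.0]
ft_force: [0.8, -0.4, -0.1]
grip_width: 0.0535
gripper_force: 0.0
```

```bash
python3 -c "
from h import *
go([.594,-.0435,.17],down(89.5))"
```

```text
d [-24.21  -9.78 -16.7 ] a [0.1 0.  9.5] rows 7.4
```

Call:
{"api": "carry_out", "payload": {"rows": [{"ax":0,"ay":0,"az":0,"dx":0,"dy":0,"dz":0,"jaw":4},{"ax":0,"ay":0,"az":0,"dx":0,"dy":0,"dz":0,"jaw":4},{"ax":0,"ay":0,"az":0,"dx":0,"dy":0,"dz":0,"jaw":4}]}}

```text
time_s: 2.98
tool_pos: [0.6526, 0.2108, 0.0023]
tool_rot: [-180.0, 0.0, 99.0]
ft_force: [0.4, 0.1, -0.1]
grip_width: 0.04
gripper_force: 0.0
```

Call:
{"api": "carry_out", "payload": {"rows": [{"ax":0,"ay":0,"az":0,"dx":0,"dy":0,"dz":-4,"jaw":4},{"ax":0,"ay":0,"az":0,"dx":0,"dy":0,"dz":-8,"jaw":4},{"ax":0,"ay":0,"az":0,"dx":0,"dy":0,"dz":-12,"jaw":4},{"ax":0,"ay":0,"az":0,"dx":0,"dy":0,"dz":-15.5,"jaw":4},{"ax":0,"ay":0,"az":5,"dx":-4,"dy":-1.6,"dz":-15.5,"jaw":4},{"ax":0,"ay":0,"az":9.5,"dx":-8,"dy":-3.2,"dz":-15.5,"jaw":4},{"ax":0,"ay":0,"az":9.5,"dx":-12,"dy":-4.8,"dz":-15.5,"jaw":4},{"ax":0,"ay":0,"az":9.5,"dx":-12.5,"dy":-5.1,"dz":-15.5,"jaw":4},{"ax":0,"ay":0,"az":9.5,"dx":-12.5,"dy":-5.1,"dz":-15.5,"jaw":4}]}}

```text
time_s: 3.73
tool_pos: [0.621, 0.0737, 0.1581]
tool_rot: [180.0, 0.2, 89.1]
ft_force: [0.3, 1.0, -0.3]
grip_width: 0.0396
gripper_force: 0.0
```

```bash
python3 -c "
from h import *
c,im=wpic('w2'); print(c[0],c[1].as_euler('xyz',degrees=True),sense()['time_s']); go([.594,-.0435,.16],down(89.5))"
```

```text
[0.62103059 0.07369023 0.15814104] [1.79991907e+02 1.79104982e-01 8.90566437e+01] 3.7833
d [-12.15  -2.61  -0.21] a [ 0.   0.  -0.2] rows 3.0
```

View pics/w2.png

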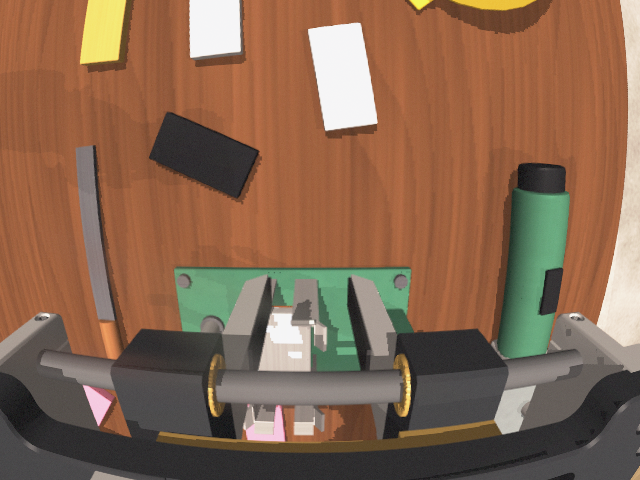

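Wrist view: fingers empty, blank A still on the bench at corners (308,29),(361,23),(377,125),(326,131). I'll measure where it is now.

```bash
python3 -c "
from h import *
P=(np.array([.62103,.07369,.15814]),R.from_euler('xyz',[179.992,.179,89.057],degrees=True))
rect('wrist',[(308,29),(361,23),(377,125),(326,131)],.014,P)
rect('wrist',[(308,29),(361,23),(377,125),(326,131)],.0,P)
im=snapshot('top')[:,:,::-1]
cv2.imwrite('pics/top2.png',cv2.resize(im[180:280,190:390],None,fx=4,fy=4,interpolation=cv2.INTER_CUBIC))
"
```

```text
[0.6534 0.2111] right 7.4 0.0489 up 98.1 0.0996
[0.6548 0.2135] right 7.4 0.0509 up 98.1 0.1037
```

View pics/top2.png

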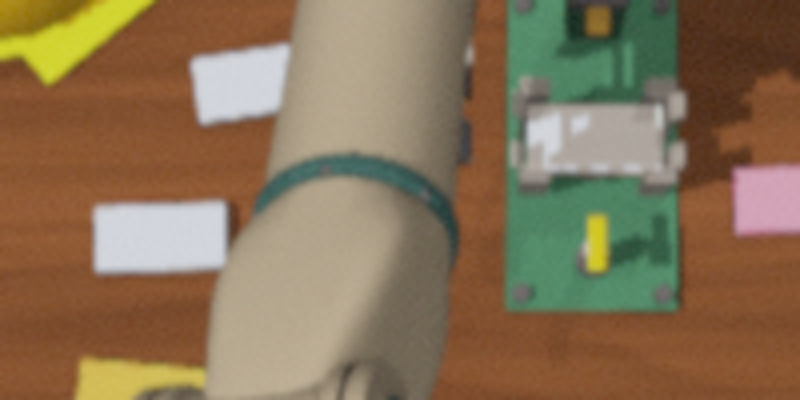

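Blank A didn't move, and the apparent finger spacing suggests the physical tips end about 2 cm short of the reported TCP. I'll return to A and probe downwards with a force check.

```bash
python3 -c "
from h import *
go([.6532,.2115,.04],down(98.5)); print(sense()['q'])"
```

```text
d [13.16  2.99 11.77] a [ 0. -0. -9.] rows 4.3
[-21.81638741  36.83707108  19.89161701  92.75139022 -14.84387492
  52.99091379   2.84797495]
```

Call:
{"api": "carry_out", "payload": {"rows": [{"ax":0,"ay":0,"az":-5,"dx":4,"dy":1,"dz":0,"jaw":8},{"ax":0,"ay":0,"az":-9,"dx":8,"dy":2,"dz":1,"jaw":8},{"ax":0,"ay":0,"az":-9,"dx":12,"dy":3,"dz":3,"jaw":8},{"ax":0,"ay":0,"az":-9,"dx":13.2,"dy":3,"dz":7,"jaw":8},{"ax":0,"ay":0,"az":-9,"dx":13.2,"dy":3,"dz":10,"jaw":8},{"ax":0,"ay":0,"az":-9,"dx":13.2,"dy":3,"dz":13,"jaw":8},{"ax":0,"ay":0,"az":-9,"dx":13.2,"dy":3,"dz":15,"jaw":8},{"ax":0,"ay":0,"az":-9,"dx":13.2,"dy":3,"dz":15.5,"jaw":8},{"ax":0,"ay":0,"az":-9,"dx":13.2,"dy":3,"dz":15.5,"jaw":8},{"ax":0,"ay":0,"az":-9,"dx":13.2,"dy":3,"dz":15.5,"jaw":8}]}}

```text
time_s: 4.67
tool_pos: [0.6536, 0.2127, 0.003]
tool_rot: [179.9, -0.0, 98.6]
ft_force: [0.1, -1.4, 0.1]
grip_width: 0.0798
gripper_force: 0.0
```

Call:
{"api": "carry_out", "payload": {"rows": [{"ax":0,"ay":0,"az":0,"dx":0,"dy":0,"dz":0.3,"jaw":8},{"ax":0,"ay":0,"az":0,"dx":0,"dy":0,"dz":0.6,"jaw":8},{"ax":0,"ay":0,"az":0,"dx":0,"dy":0,"dz":0.9,"jaw":8},{"ax":0,"ay":0,"az":0,"dx":0,"dy":0,"dz":1.0,"jaw":8},{"ax":0,"ay":0,"az":0,"dx":0,"dy":0,"dz":1.0,"jaw":8}]}}

```text
time_s: 5.08
tool_pos: [0.6529, 0.2111, -0.0075]
tool_rot: [180.0, 0.0, 98.5]
ft_force: [-0.0, -0.1, -0.1]
grip_width: 0.0799
gripper_force: 0.0
```

```bash
python3 -c "
from h import *
go([.6532,.2115,-.015],down(98.5)); print(sense()['ft_force'])"
```

```text
d [0.04 0.04 0.75] a [ 0.  0. -0.] rows 0.2
[-0.01057301 -0.05470686 -0.14520614]
```

No contact at z = -7.5 mm, so the tips really are short of the TCP. Continuing down gently.

Call:
{"api": "carry_out", "payload": {"rows": [{"ax":0,"ay":0,"az":0,"dx":0,"dy":0,"dz":0.3,"jaw":8},{"ax":0,"ay":0,"az":0,"dx":0,"dy":0,"dz":0.5,"jaw":8},{"ax":0,"ay":0,"az":0,"dx":0,"dy":0,"dz":0.6,"jaw":8},{"ax":0,"ay":0,"az":0,"dx":0,"dy":0,"dz":0.7,"jaw":8},{"ax":0,"ay":0,"az":0,"dx":0,"dy":0,"dz":0.7,"jaw":8}]}}

```text
time_s: 5.5
tool_pos: [0.6528, 0.211, -0.015]
tool_rot: [-180.0, 0.0, 98.5]
ft_force: [-0.2, -0.5, 0.9]
grip_width: 0.0801
gripper_force: 0.0
```

Call:
{"api": "carry_out", "payload": {"rows": [{"ax":0,"ay":0,"az":0,"dx":0,"dy":0,"dz":0.1,"jaw":7},{"ax":0,"ay":0,"az":0,"dx":0,"dy":0,"dz":0.2,"jaw":6.5},{"ax":0,"ay":0,"az":0,"dx":0,"dy":0,"dz":0.2,"jaw":6}]}}

```text
time_s: 5.75
tool_pos: [0.6529, 0.211, -0.0168]
tool_rot: [-180.0, 0.0, 98.5]
ft_force: [0.3, -1.1, -0.1]
grip_width: 0.0632
gripper_force: 0.0
```

Call:
{"api": "carry_out", "payload": {"rows": [{"ax":0,"ay":0,"az":0,"dx":0,"dy":0,"dz":0,"jaw":4},{"ax":0,"ay":0,"az":0,"dx":0,"dy":0,"dz":0,"jaw":4},{"ax":0,"ay":0,"az":0,"dx":0,"dy":0,"dz":0,"jaw":4},{"ax":0,"ay":0,"az":0,"dx":0,"dy":0,"dz":0,"jaw":4},{"ax":0,"ay":0,"az":0,"dx":0,"dy":0,"dz":0,"jaw":4}]}}

```text
time_s: 6.17
tool_pos: [0.6533, 0.2111, -0.0166]
tool_rot: [180.0, 0.0, 98.5]
ft_force: [1.4, 0.9, -0.6]
grip_width: 0.0497
gripper_force: 30.0
```

```bash
python3 -c "
from h import *
go([.594,-.0435,.10],down(89.5))"
```

```text
d [-24.32  -9.61 -11.65] a [0. 0. 9.] rows 6.9
```

Call:
{"api": "carry_out", "payload": {"rows": [{"ax":0,"ay":0,"az":0,"dx":0,"dy":0,"dz":-3,"jaw":4},{"ax":0,"ay":0,"az":0,"dx":0,"dy":0,"dz":-7,"jaw":4},{"ax":0,"ay":0,"az":0,"dx":0,"dy":0,"dz":-11,"jaw":4},{"ax":0,"ay":0,"az":0,"dx":0,"dy":0,"dz":-14.7,"jaw":4},{"ax":0,"ay":0,"az":4,"dx":-4,"dy":-1.6,"dz":-14.7,"jaw":4},{"ax":0,"ay":0,"az":9,"dx":-8,"dy":-3.2,"dz":-14.7,"jaw":4},{"ax":0,"ay":0,"az":9,"dx":-12,"dy":-4.8,"dz":-14.7,"jaw":4},{"ax":0,"ay":0,"az":9,"dx":-16,"dy":-6.3,"dz":-14.7,"jaw":4},{"ax":0,"ay":0,"az":9,"dx":-20,"dy":-7.9,"dz":-14.7,"jaw":4},{"ax":0,"ay":0,"az":9,"dx":-20,"dy":-7.9,"dz":-14.7,"jaw":4}]}}

```text
time_s: 7.0
tool_pos: [0.6012, -0.0093, 0.1309]
tool_rot: [-179.9, 0.4, 88.9]
ft_force: [-0.4, -2.0, -1.1]
grip_width: 0.0495
gripper_force: 30.0
```

```bash
python3 -c "
from h import *
P=(np.array([.62103,.07369,.15814]),R.from_euler('xyz',[179.992,.179,89.057],degrees=True))
w=atz('wrist',[(175,268),(411,268)],.010,P);print(w,w.mean(0)-[.005,.066,0])
c,im=wpic('w3'); print(c[0],c[1].as_euler('xyz',degrees=True),sense()['time_s'])
cv2.imwrite('pics/w3c.png',cv2.resize(im[220:470,120:460],None,fx=2,fy=2,interpolation=cv2.INTER_CUBIC))
go([.594,-.0435,.13],down(89.5))"
```

```text
[[0.47796895 0.0256763  0.01      ]
 [0.72374223 0.02192801 0.01      ]] [ 0.59585559 -0.04219785  0.01      ]
[ 0.60123337 -0.0092549   0.13085271] [-179.87615888    0.40476481   88.85748012] 7.05
d [-3.69 -0.74  0.1 ] a [-0.1  0.3 -0.6] rows 0.9
```

View pics/w3c.png

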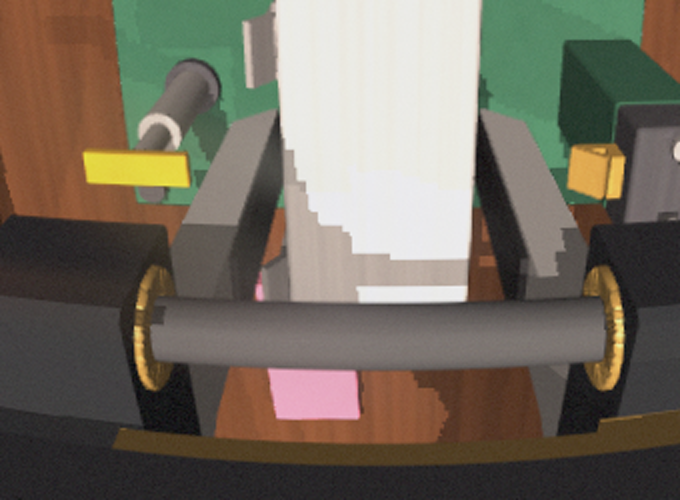

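```bash
python3 -c "
from h import *
P=(np.array([.60123,-.00925,.13085]),R.from_euler('xyz',[-179.876,.405,88.857],degrees=True))
o=lambda l:(np.array(l)+.5)/2-.5+[120,220]
rect('wrist',o([(84,149),(187,153),(190,187),(87,180)]),.103,P)
print(atz('wrist',o([(570,145),(570,190)]),.098,P))
im=cv2.imread('pics/w3.png');g=cv2.cvtColor(im,cv2.COLOR_BGR2HSV)
m=((g[...,1]<40)&(g[...,2]>170)).astype(np.uint8);m[:180]=0;m[:,:240]=0;m[:,400:]=0
for r in range(100,360,20):
  x=np.where((g[r,240:400,1]<40)&(g[r,240:400,2]>150))[0]+240
  print(r,(x.min(),x.max(),len(x)) if len(x) else None,end=' ')
"
```

```text
[ 0.5125 -0.0405] right -2.0 0.0393 up 86.6 0.0129
[[ 0.66655628 -0.03641679  0.098     ]
 [ 0.66799979 -0.05446627  0.098     ]]
100 None 120 None 140 None 160 None 180 None 200 (np.int64(257), np.int64(360), 104) 220 (np.int64(258), np.int64(360), 103) 240 (np.int64(242), np.int64(359), 107) 260 (np.int64(243), np.int64(358), 104) 280 (np.int64(260), np.int64(358), 99) 300 (np.int64(246), np.int64(356), 96) 320 (np.int64(262), np.int64(355), 94) 340 (np.int64(264), np.int64(354), 91)
```

```bash
python3 -c "
from h import *
P=(np.array([.60123,-.00925,.13085]),R.from_euler('xyz',[-179.876,.405,88.857],degrees=True))
im=cv2.imread('pics/w3.png')
print([im[r,308].tolist() for r in range(178,200,1)])
for r in (180,185,190,195): print(r,P[1].inv().apply(atz('wrist',[(308,r)],.1615,P)-P[0])[0].round(4))
go([.5944,-.0428,.13],down(88.9))"
```

```text
[[52, 86, 142], [59, 88, 143], [57, 89, 143], [55, 87, 142], [55, 86, 143], [54, 84, 140], [50, 83, 139], [54, 85, 140], [56, 87, 143], [55, 81, 133], [53, 81, 131], [57, 79, 108], [63, 82, 76], [83, 110, 69], [99, 133, 84], [104, 136, 87], [104, 137, 90], [123, 132, 140], [125, 132, 145], [131, 139, 152], [157, 168, 182], [196, 208, 221]]
180 [ 0.0595 -0.0022 -0.0311]
185 [ 0.0571 -0.0022 -0.0311]
190 [ 0.0548 -0.0022 -0.031 ]
195 [ 0.0524 -0.0022 -0.031 ]
d [-3.62 -0.7   0.1 ] a [-0.1  0.3  0. ] rows 0.9
```

Call:
{"api": "carry_out", "payload": {"rows": [{"ax":0,"ay":0.3,"az":0,"dx":-3.6,"dy":-0.7,"dz":0.1,"jaw":4},{"ax":0,"ay":0.3,"az":0,"dx":-3.7,"dy":-0.7,"dz":0.1,"jaw":4},{"ax":0,"ay":0.3,"az":0,"dx":-3.7,"dy":-0.7,"dz":1.5,"jaw":4},{"ax":0,"ay":0.3,"az":0,"dx":-3.7,"dy":-0.7,"dz":2.5,"jaw":4},{"ax":0,"ay":0.3,"az":0,"dx":-3.7,"dy":-0.7,"dz":2.5,"jaw":4},{"ax":0,"ay":0.3,"az":0,"dx":-3.7,"dy":-0.7,"dz":2.5,"jaw":4}]}}

```text
time_s: 7.55
tool_pos: [0.5962, -0.034, 0.1045]
tool_rot: [-179.9, -0.3, 89.6]
ft_force: [0.3, 0.2, -1.4]
grip_width: 0.0494
gripper_force: 30.0
```

```bash
python3 -c "
from h import *
go([.5944,-.0436,.062],down(88.9))"
```

```text
d [-0.98 -0.17  4.25] a [-0.1 -0.3  0.7] rows 1.0
```

Call:
{"api": "carry_out", "payload": {"rows": [{"ax":0,"ay":0,"az":0,"dx":0,"dy":0,"dz":0,"jaw":4},{"ax":0,"ay":0,"az":0,"dx":0,"dy":0,"dz":0,"jaw":4},{"ax":0,"ay":0,"az":0,"dx":0,"dy":0,"dz":0,"jaw":4}]}}

```text
time_s: 7.8
tool_pos: [0.5974, -0.035, 0.106]
tool_rot: [179.9, -0.3, 89.5]
ft_force: [0.8, -0.9, -2.4]
grip_width: 0.05
gripper_force: 30.0
```

```bash
python3 -c "
from h import *
P=cur();print(P[0],P[1].as_euler('xyz',degrees=True))
im=snapshot('wrist')[:,:,::-1].copy(); cv2.imwrite('pics/w4.png',im)
g=cv2.cvtColor(im,cv2.COLOR_BGR2HSV); m=((g[...,0]>22)&(g[...,0]<34)&(g[...,1]>150)&(g[...,2]>120)).astype(np.uint8)
n,l,s,c=cv2.connectedComponentsWithStats(m)
for i in range(1,n):
  if s[i,4]>100:
    b=cv2.minAreaRect(np.argwhere(l==i)[:,::-1].astype(np.float32)); print(s[i],c[i],b, atz('wrist',[b[0]],.103,P))
go([.5944,-.0436,.062],down(88.9))"
```

```text
[ 0.59738448 -0.03497967  0.10595503] [179.93940469  -0.26531242  89.50727967]
[ 147  274   58   21 1020] [175.82745098 283.79117647] ((175.5253448486328, 283.81573486328125), (57.66416549682617, 18.246747970581055), 2.12109637260437) [[ 0.51227678 -0.04135896  0.103     ]]
d [-0.88 -0.29  4.39] a [ 0.1 -0.3  0.6] rows 1.1
```

Call:
{"api": "carry_out", "payload": {"rows": [{"ax":0,"ay":-0.3,"az":0.6,"dx":-0.9,"dy":-0.3,"dz":0,"jaw":4},{"ax":0,"ay":-0.3,"az":0.6,"dx":-0.9,"dy":-0.3,"dz":0,"jaw":4},{"ax":0,"ay":-0.3,"az":0.6,"dx":-0.9,"dy":-0.3,"dz":0,"jaw":4},{"ax":0,"ay":-0.3,"az":0.6,"dx":-0.9,"dy":-0.3,"dz":0.3,"jaw":4},{"ax":0,"ay":-0.3,"az":0.6,"dx":-0.9,"dy":-0.3,"dz":0.5,"jaw":4},{"ax":0,"ay":-0.3,"az":0.6,"dx":-0.9,"dy":-0.3,"dz":0.5,"jaw":4}]}}

```text
time_s: 8.35
tool_pos: [0.5934, -0.0439, 0.0998]
tool_rot: [-179.9, 0.0, 88.9]
ft_force: [-0.6, -0.0, -2.2]
grip_width: 0.0493
gripper_force: 30.0
```

```bash
python3 -c "
from h import *
go([.5944,-.0438,.062],down(88.9))"
```

```text
d [0.02 0.1  3.78] a [-0.1  0.  -0. ] rows 0.9
```

Call:
{"api": "carry_out", "payload": {"rows": [{"ax":0,"ay":0,"az":0,"dx":0,"dy":0.1,"dz":0.4,"jaw":4},{"ax":0,"ay":0,"az":0,"dx":0,"dy":0.1,"dz":0.8,"jaw":4},{"ax":0,"ay":0,"az":0,"dx":0,"dy":0.1,"dz":1.2,"jaw":4},{"ax":0,"ay":0,"az":0,"dx":0,"dy":0.1,"dz":1.6,"jaw":4}]}}

```text
time_s: 8.68
tool_pos: [0.5947, -0.0442, 0.0838]
tool_rot: [-180.0, 0.0, 88.9]
ft_force: [-0.0, -0.3, -1.9]
grip_width: 0.0495
gripper_force: 30.0
```

Call:
{"api": "carry_out", "payload": {"rows": [{"ax":0,"ay":0,"az":0,"dx":0,"dy":0,"dz":0.4,"jaw":4},{"ax":0,"ay":0,"az":0,"dx":0,"dy":0,"dz":0.8,"jaw":4},{"ax":0,"ay":0,"az":0,"dx":0,"dy":0,"dz":1.2,"jaw":4},{"ax":0,"ay":0,"az":0,"dx":0,"dy":0,"dz":1.6,"jaw":4},{"ax":0,"ay":0,"az":0,"dx":0,"dy":0,"dz":2.0,"jaw":4}]}}

```text
time_s: 9.1
tool_pos: [0.5948, -0.0443, 0.064]
tool_rot: [180.0, 0.0, 88.9]
ft_force: [-0.5, 0.4, -1.9]
grip_width: 0.0492
gripper_force: 30.0
```

Call:
{"api": "carry_out", "payload": {"rows": [{"ax":0,"ay":0,"az":0,"dx":0,"dy":0,"dz":0,"jaw":4},{"ax":0,"ay":0,"az":0,"dx":0,"dy":0,"dz":0,"jaw":4}]}}

```text
time_s: 9.27
tool_pos: [0.5947, -0.0443, 0.0642]
tool_rot: [-180.0, 0.0, 88.9]
ft_force: [-0.5, 0.5, -3.2]
grip_width: 0.0496
gripper_force: 30.0
```

```bash
python3 -c "
from h import *
go([.5944,-.0438,.060],down(88.9))"
```

```text
d [ 0.05 -0.03  0.42] a [-0.  0. -0.] rows 0.1
```

Call:
{"api": "carry_out", "payload": {"rows": [{"ax":0,"ay":0,"az":0,"dx":0,"dy":0,"dz":0.2,"jaw":4},{"ax":0,"ay":0,"az":0,"dx":0,"dy":0,"dz":0.4,"jaw":4},{"ax":0,"ay":0,"az":0,"dx":0,"dy":0,"dz":0.4,"jaw":6.3},{"ax":0,"ay":0,"az":0,"dx":0,"dy":0,"dz":0.4,"jaw":6.3},{"ax":0,"ay":0,"az":0,"dx":0,"dy":0,"dz":0.4,"jaw":6.3},{"ax":0,"ay":0,"az":0,"dx":0,"dy":0,"dz":-2.5,"jaw":6.3},{"ax":0,"ay":0,"az":0,"dx":0,"dy":0,"dz":-6,"jaw":6.3},{"ax":0,"ay":0,"az":0,"dx":0,"dy":0,"dz":-7,"jaw":6.3}]}}

```text
time_s: 9.93
tool_pos: [0.5978, -0.0449, 0.1389]
tool_rot: [179.6, 0.1, 88.9]
ft_force: [0.4, 0.4, 0.9]
grip_width: 0.0628
gripper_force: 0.0
```

```bash
python3 -c "
from h import *
go([.5334,.2868,.10],down(91.5))"
```

```text
d [33.04 -7.13  3.81] a [ 0.4  0.1 -2.6] rows 8.2
```

Call:
{"api": "carry_out", "payload": {"rows": [{"ax":0.3,"ay":0,"az":-2.6,"dx":4,"dy":-0.9,"dz":0,"jaw":8},{"ax":0.3,"ay":0,"az":-2.6,"dx":8,"dy":-1.8,"dz":0,"jaw":8},{"ax":0.3,"ay":0,"az":-2.6,"dx":12,"dy":-2.6,"dz":0,"jaw":8},{"ax":0.3,"ay":0,"az":-2.6,"dx":16,"dy":-3.5,"dz":0,"jaw":8},{"ax":0.3,"ay":0,"az":-2.6,"dx":20,"dy":-4.3,"dz":0,"jaw":8},{"ax":0.3,"ay":0,"az":-2.6,"dx":24,"dy":-5.2,"dz":0,"jaw":8},{"ax":0.3,"ay":0,"az":-2.6,"dx":28,"dy":-6.1,"dz":1,"jaw":8},{"ax":0.3,"ay":0,"az":-2.6,"dx":31,"dy":-6.7,"dz":2,"jaw":8},{"ax":0.3,"ay":0,"az":-2.6,"dx":33,"dy":-7.1,"dz":3.8,"jaw":8},{"ax":0.3,"ay":0,"az":-2.6,"dx":33,"dy":-7.1,"dz":5,"jaw":8}]}}

```text
time_s: 10.77
tool_pos: [0.5277, 0.2942, 0.0828]
tool_rot: [-179.6, -0.2, 92.0]
ft_force: [-1.0, -0.1, -0.5]
grip_width: 0.0797
gripper_force: 0.0
```

Call:
{"api": "carry_out", "payload": {"rows": [{"ax":0,"ay":0,"az":0,"dx":0,"dy":0,"dz":0,"jaw":8},{"ax":0,"ay":0,"az":0,"dx":0,"dy":0,"dz":0,"jaw":8},{"ax":0,"ay":0,"az":0,"dx":0,"dy":0,"dz":0,"jaw":8}]}}

```text
time_s: 11.02
tool_pos: [0.5317, 0.2849, 0.085]
tool_rot: [-179.8, 0.1, 91.3]
ft_force: [-0.6, -0.2, 0.1]
grip_width: 0.0799
gripper_force: 0.0
```

```bash
python3 -c "
from h import *
P,im=wpic('w5')
g=cv2.cvtColor(im,cv2.COLOR_BGR2HSV); m=((g[...,1]<40)&(g[...,2]>200)).astype(np.uint8)
n,l,s,c=cv2.connectedComponentsWithStats(m)
for i in range(1,n):
  if s[i,4]>800:
    b=cv2.minAreaRect(np.argwhere(l==i)[:,::-1].astype(np.float32)); q=cv2.boxPoints(b); print(s[i]); rect('wrist',q[[1,2,3,0]],.014,P)
go([.5334,.2868,-.0168],down(91.5));print(P[0])"
```

```text
[ 184    0   32   55 1255]
[0.4435 0.4518] right -86.9 0.0452 up -5.4 0.0249
[ 279  174   66  125 7864]
[0.5317 0.2879] right -88.6 0.0993 up 1.3 0.0502
d [ 0.17  0.19 10.2 ] a [-0.2  0.  -0.2] rows 2.4
[0.53167731 0.28485405 0.08496341]
```

Call:
{"api": "carry_out", "payload": {"rows": [{"ax":-0.2,"ay":0,"az":0,"dx":0.2,"dy":0,"dz":3,"jaw":8},{"ax":-0.2,"ay":0,"az":0,"dx":0.2,"dy":0,"dz":6,"jaw":8},{"ax":-0.2,"ay":0,"az":0,"dx":0.2,"dy":0,"dz":8,"jaw":8},{"ax":-0.2,"ay":0,"az":0,"dx":0.2,"dy":0,"dz":9.3,"jaw":8},{"ax":-0.2,"ay":0,"az":0,"dx":0.2,"dy":0,"dz":9.3,"jaw":7},{"ax":-0.2,"ay":0,"az":0,"dx":0.2,"dy":0,"dz":9.6,"jaw":6.5},{"ax":-0.2,"ay":0,"az":0,"dx":0.2,"dy":0,"dz":9.6,"jaw":6.5}]}}

```text
time_s: 11.65
tool_pos: [0.5311, 0.2889, -0.0107]
tool_rot: [180.0, -0.0, 91.4]
ft_force: [0.3, 0.3, 0.0]
grip_width: 0.0657
gripper_force: 0.0
```

```bash
python3 -c "
from h import *
go([.5320,.2872,-.0168],down(91.4))"
```

```text
d [-0.17  0.09  0.61] a [ 0. -0.  0.] rows 0.2
```

Call:
{"api": "carry_out", "payload": {"rows": [{"ax":0,"ay":0,"az":0,"dx":-0.1,"dy":0.1,"dz":0.3,"jaw":6.5},{"ax":0,"ay":0,"az":0,"dx":-0.1,"dy":0.1,"dz":0.6,"jaw":6.5},{"ax":0,"ay":0,"az":0,"dx":-0.1,"dy":0.1,"dz":0.6,"jaw":4},{"ax":0,"ay":0,"az":0,"dx":-0.1,"dy":0.1,"dz":0.6,"jaw":4},{"ax":0,"ay":0,"az":0,"dx":-0.1,"dy":0.1,"dz":0.6,"jaw":4},{"ax":0,"ay":0,"az":0,"dx":-0.1,"dy":0.1,"dz":0.6,"jaw":4},{"ax":0,"ay":0,"az":0,"dx":-0.1,"dy":0.1,"dz":0.6,"jaw":4},{"ax":0,"ay":0,"az":0,"dx":-0.1,"dy":0.1,"dz":0.6,"jaw":4}]}}

```text
time_s: 12.32
tool_pos: [0.5313, 0.2882, -0.0175]
tool_rot: [-180.0, 0.0, 91.5]
ft_force: [0.9, 0.3, 1.1]
grip_width: 0.0497
gripper_force: 30.0
```

```bash
python3 -c "
from h import *
go([.5946,-.0438,.13],down(88.9))"
```

```text
d [-33.36   5.46 -14.75] a [-0.   0.   2.6] rows 8.8
```

Call:
{"api": "carry_out", "payload": {"rows": [{"ax":0,"ay":0,"az":0,"dx":0,"dy":0,"dz":-4,"jaw":4},{"ax":0,"ay":0,"az":0,"dx":0,"dy":0,"dz":-8,"jaw":4},{"ax":0,"ay":0,"az":0,"dx":-1,"dy":0,"dz":-12,"jaw":4},{"ax":0,"ay":0,"az":0,"dx":-4,"dy":0.5,"dz":-14.7,"jaw":4},{"ax":0,"ay":0,"az":1,"dx":-8,"dy":1.2,"dz":-14.7,"jaw":4},{"ax":0,"ay":0,"az":2.6,"dx":-12,"dy":1.9,"dz":-14.7,"jaw":4},{"ax":0,"ay":0,"az":2.6,"dx":-16,"dy":2.6,"dz":-14.7,"jaw":4},{"ax":0,"ay":0,"az":2.6,"dx":-20,"dy":3.3,"dz":-14.7,"jaw":4},{"ax":0,"ay":0,"az":2.6,"dx":-24,"dy":4,"dz":-14.7,"jaw":4},{"ax":0,"ay":0,"az":2.6,"dx":-28,"dy":4.7,"dz":-14.7,"jaw":4}]}}

```text
time_s: 13.15
tool_pos: [0.5844, 0.0078, 0.1289]
tool_rot: [-179.8, 0.0, 88.9]
ft_force: [0.8, 0.4, -2.0]
grip_width: 0.0493
gripper_force: 30.0
```

Call:
{"api": "carry_out", "payload": {"rows": [{"ax":0,"ay":0,"az":0,"dx":-2.5,"dy":0.3,"dz":0,"jaw":4},{"ax":0,"ay":0,"az":0,"dx":-4.3,"dy":0.5,"dz":0,"jaw":4},{"ax":0,"ay":0,"az":0,"dx":-4.3,"dy":0.5,"dz":0,"jaw":4},{"ax":0,"ay":0,"az":0,"dx":-4.3,"dy":0.5,"dz":0,"jaw":4},{"ax":0,"ay":0,"az":0,"dx":-4.3,"dy":0.5,"dz":0,"jaw":4}]}}

```text
time_s: 13.57
tool_pos: [0.5888, -0.0318, 0.1288]
tool_rot: [-179.8, -0.1, 89.0]
ft_force: [0.9, 0.7, -2.2]
grip_width: 0.0494
gripper_force: 30.0
```

```bash
python3 -c "
from h import *
go([.5946,-.0427,.105],down(88.9))"
```

```text
d [-1.08  0.61  2.38] a [-0.2 -0.1  0.1] rows 0.6
```

Call:
{"api": "carry_out", "payload": {"rows": [{"ax":-0.2,"ay":-0.1,"az":0.1,"dx":-1.1,"dy":0.6,"dz":1,"jaw":4},{"ax":-0.2,"ay":-0.1,"az":0.1,"dx":-1.1,"dy":0.6,"dz":2.4,"jaw":4},{"ax":-0.2,"ay":-0.1,"az":0.1,"dx":-1.1,"dy":0.6,"dz":2.4,"jaw":4},{"ax":-0.2,"ay":-0.1,"az":0.1,"dx":-1.1,"dy":0.6,"dz":2.4,"jaw":4},{"ax":-0.2,"ay":-0.1,"az":0.1,"dx":-1.1,"dy":0.6,"dz":2.4,"jaw":4}]}}

```text
time_s: 13.98
tool_pos: [0.5953, -0.0441, 0.1052]
tool_rot: [179.9, 0.1, 88.8]
ft_force: [1.1, 0.2, -1.8]
grip_width: 0.0496
gripper_force: 30.0
```

```bash
python3 -c "
from h import *
go([.5946,-.0427,.0735],down(88.9))"
```

```text
d [ 0.14 -0.08  3.17] a [ 0.1  0.1 -0.1] rows 0.8
```

Call:
{"api": "carry_out", "payload": {"rows": [{"ax":0.1,"ay":0.1,"az":0,"dx":0.1,"dy":-0.1,"dz":0.4,"jaw":4},{"ax":0.1,"ay":0.1,"az":0,"dx":0.1,"dy":-0.1,"dz":0.8,"jaw":4},{"ax":0.1,"ay":0.1,"az":0,"dx":0.1,"dy":-0.1,"dz":1.2,"jaw":4},{"ax":0.1,"ay":0.1,"az":0,"dx":0.1,"dy":-0.1,"dz":1.6,"jaw":4},{"ax":0.1,"ay":0.1,"az":0,"dx":0.1,"dy":-0.1,"dz":2.0,"jaw":4}]}}

```text
time_s: 14.4
tool_pos: [0.5942, -0.0437, 0.0849]
tool_rot: [180.0, 0.0, 88.8]
ft_force: [0.3, 0.5, -2.7]
grip_width: 0.0498
gripper_force: 30.0
```

Call:
{"api": "carry_out", "payload": {"rows": [{"ax":0,"ay":0,"az":0,"dx":0,"dy":0,"dz":0.4,"jaw":4},{"ax":0,"ay":0,"az":0,"dx":0,"dy":0,"dz":0.8,"jaw":4},{"ax":0,"ay":0,"az":0,"dx":0,"dy":0,"dz":1.1,"jaw":4},{"ax":0,"ay":0,"az":0,"dx":0,"dy":0,"dz":1.1,"jaw":4}]}}

```text
time_s: 14.73
tool_pos: [0.5937, -0.0438, 0.0735]
tool_rot: [-179.9, 0.0, 88.8]
ft_force: [-0.7, 0.1, -2.6]
grip_width: 0.0495
gripper_force: 30.0
```

Call:
{"api": "carry_out", "payload": {"rows": [{"ax":0,"ay":0,"az":0,"dx":0,"dy":0,"dz":0.1,"jaw":6.2},{"ax":0,"ay":0,"az":0,"dx":0,"dy":0,"dz":0.1,"jaw":6.2},{"ax":0,"ay":0,"az":0,"dx":0,"dy":0,"dz":0.1,"jaw":6.2},{"ax":0,"ay":0,"az":0,"dx":0,"dy":0,"dz":-2,"jaw":6.2},{"ax":0,"ay":0,"az":0,"dx":0,"dy":0,"dz":-5,"jaw":6.2},{"ax":0,"ay":0,"az":0,"dx":0,"dy":0,"dz":-8,"jaw":6.2},{"ax":0,"ay":0,"az":0,"dx":-3,"dy":0,"dz":-9,"jaw":6.2},{"ax":0,"ay":0,"az":0,"dx":-7,"dy":-1,"dz":-9,"jaw":6},{"ax":0,"ay":0,"az":7,"dx":-11,"dy":-2,"dz":-9,"jaw":6},{"ax":0,"ay":0,"az":0,"dx":-15,"dy":-3,"dz":-9,"jaw":6}]}}

```text
time_s: 15.57
tool_pos: [0.5612, -0.1944, 0.1652]
tool_rot: [179.9, 0.1, 88.5]
ft_force: [0.2, 0.2, 0.4]
grip_width: 0.0599
gripper_force: 0.0
```

```bash
python3 -c "
from h import *
print(sense()['q'][-1])
im=snapshot('top')[:,:,::-1]
cv2.imwrite('pics/top3.png',cv2.resize(im[170:270,290:470],None,fx=4,fy=4,interpolation=cv2.INTER_CUBIC))
go([.5444,-.3271,.10],down(159.3))"
```

```text
27.786961546241994
d [-11.87  -0.93   6.71] a [ -0.4   0.5 -70.6] rows 9.9
```

Call:
{"api": "carry_out", "payload": {"rows": [{"ax":0,"ay":0,"az":-7,"dx":-2,"dy":0,"dz":0,"jaw":5},{"ax":0,"ay":0,"az":-14,"dx":-4,"dy":0,"dz":0,"jaw":5},{"ax":0,"ay":0,"az":-21,"dx":-6,"dy":-0.3,"dz":0,"jaw":5},{"ax":0,"ay":0,"az":-28,"dx":-8,"dy":-0.6,"dz":1,"jaw":5},{"ax":0,"ay":0,"az":-35,"dx":-10,"dy":-0.9,"dz":2,"jaw":5},{"ax":0,"ay":0,"az":-42,"dx":-11.9,"dy":-0.9,"dz":3,"jaw":5},{"ax":0,"ay":0,"az":-49,"dx":-11.9,"dy":-0.9,"dz":4,"jaw":5},{"ax":0,"ay":0,"az":-56,"dx":-11.9,"dy":-0.9,"dz":5,"jaw":5},{"ax":0,"ay":0,"az":-63,"dx":-11.9,"dy":-0.9,"dz":5.5,"jaw":5},{"ax":-0.4,"ay":0.5,"az":-70.6,"dx":-11.9,"dy":-0.9,"dz":5.5,"jaw":5}]}}

```text
time_s: 16.45
tool_pos: [0.549, -0.3108, 0.1084]
tool_rot: [179.4, -0.3, 159.3]
ft_force: [-0.4, -0.1, 0.8]
grip_width: 0.0501
gripper_force: 0.0
```

Call:
{"api": "carry_out", "payload": {"rows": [{"ax":0,"ay":0,"az":0,"dx":0,"dy":0,"dz":0,"jaw":5},{"ax":0,"ay":0,"az":0,"dx":0,"dy":0,"dz":0,"jaw":5},{"ax":0,"ay":0,"az":0,"dx":0,"dy":0,"dz":0,"jaw":5},{"ax":0,"ay":0,"az":0,"dx":0,"dy":0,"dz":0,"jaw":5}]}}

```text
time_s: 16.78
tool_pos: [0.5498, -0.3119, 0.1099]
tool_rot: [179.5, -0.1, 158.8]
ft_force: [0.2, 0.3, 0.3]
grip_width: 0.0499
gripper_force: 0.0
```

```bash
python3 -c "
from h import *
P,im=wpic('w6'); print(P[0],P[1].as_euler('xyz',degrees=True),sense()['q'])
cv2.imwrite('pics/w6c.png',cv2.resize(im[0:400,140:500],None,fx=1.5,fy=1.5,interpolation=cv2.INTER_CUBIC))
go([.5444,-.3271,-.0035],down(159.3))"
```

```text
[ 0.54979439 -0.31188878  0.10985947] [ 1.79507033e+02 -9.61379868e-02  1.58807451e+02] [28.32744832 39.1510382  -1.67496825 93.77777652  0.78251157 47.23937363
 95.33582962]
d [-0.07 -1.72 11.31] a [ 0.5 -0.1 -0.5] rows 2.7
```

View pics/w6c.png

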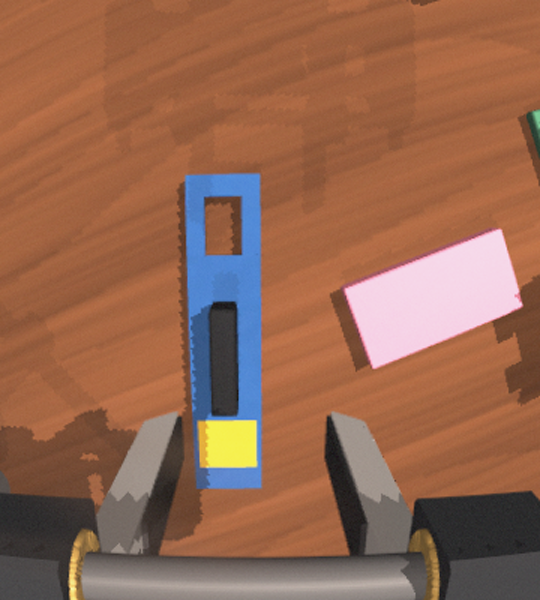

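Keeper plate corners in the crop: (186,174), (261,174), (261,488), (196,488); the rib runs from (223,302) to (225,414).

```bash
python3 -c "
from h import *
P=(np.array([ 0.54979439,-0.31188878,0.10985947]),R.from_euler('xyz',[179.507,-.096,158.807],degrees=True))
o=lambda l:(np.array(l)+.5)/1.5-.5+[140,0]
c=rect('wrist',o([(186,174),(261,174),(261,488),(196,488)]),.012,P)
r=atz('wrist',o([(225,302),(225,414)]),.038,P); print(r, r.mean(0))
d=R.from_euler('z',-20.7,degrees=True).apply([1,0,0]); org=c+.007*np.r_[d[:2]] if len(c)==2 else c; print(org)
"
```

```text
[ 0.5383 -0.3234] right 68.5 0.0398 up 159.0 0.1838
[[ 0.51389068 -0.31262802  0.038     ]
 [ 0.56917483 -0.33499443  0.038     ]] [ 0.54153275 -0.32381123  0.038     ]
[ 0.54481241 -0.32582503]
```

```bash
python3 -c "
from h import *
go([.5442,-.3255,-.0035],down(158.9))"
```

```text
d [ 1.000e-02 -1.580e+00  1.132e+01] a [ 0.5 -0.1 -0.1] rows 2.7
```

Call:
{"api": "carry_out", "payload": {"rows": [{"ax":0.5,"ay":0,"az":0,"dx":0,"dy":-1.6,"dz":1,"jaw":5},{"ax":0.5,"ay":0,"az":0,"dx":0,"dy":-1.6,"dz":4,"jaw":5},{"ax":0.5,"ay":0,"az":0,"dx":0,"dy":-1.6,"dz":7,"jaw":5},{"ax":0.5,"ay":0,"az":0,"dx":0,"dy":-1.6,"dz":8.5,"jaw":5},{"ax":0.5,"ay":0,"az":0,"dx":0,"dy":-1.6,"dz":9,"jaw":5},{"ax":0.5,"ay":0,"az":0,"dx":0,"dy":-1.6,"dz":9,"jaw":5},{"ax":0.5,"ay":0,"az":0,"dx":0,"dy":-1.6,"dz":9,"jaw":5}]}}

```text
time_s: 17.42
tool_pos: [0.544, -0.3268, 0.0196]
tool_rot: [-180.0, -0.1, 158.9]
ft_force: [0.2, -0.0, -0.1]
grip_width: 0.0501
gripper_force: 0.0
```

```bash
python3 -c "
from h import *
go([.5442,-.3255,-.0035],down(158.9))"
```

```text
d [0.02 0.13 2.31] a [-0.  -0.1 -0. ] rows 0.6
```

Call:
{"api": "carry_out", "payload": {"rows": [{"ax":0,"ay":0,"az":0,"dx":0,"dy":0.1,"dz":1,"jaw":4},{"ax":0,"ay":0,"az":0,"dx":0,"dy":0.1,"dz":1.8,"jaw":4},{"ax":0,"ay":0,"az":0,"dx":0,"dy":0.1,"dz":2.2,"jaw":3},{"ax":0,"ay":0,"az":0,"dx":0,"dy":0.1,"dz":2.2,"jaw":2},{"ax":0,"ay":0,"az":0,"dx":0,"dy":0.1,"dz":2.2,"jaw":0.8},{"ax":0,"ay":0,"az":0,"dx":0,"dy":0.1,"dz":2.2,"jaw":0.8},{"ax":0,"ay":0,"az":0,"dx":0,"dy":0.1,"dz":2.2,"jaw":0.8},{"ax":0,"ay":0,"az":0,"dx":0,"dy":0.1,"dz":2.2,"jaw":0.8}]}}

```text
time_s: 18.08
tool_pos: [0.5442, -0.3255, -0.0024]
tool_rot: [-180.0, -0.1, 158.9]
ft_force: [-0.1, -0.5, -0.3]
grip_width: 0.014
gripper_force: 30.0
```

Call:
{"api": "carry_out", "payload": {"rows": [{"ax":0,"ay":0,"az":0,"dx":0,"dy":0,"dz":0,"jaw":0.8},{"ax":0,"ay":0,"az":0,"dx":0,"dy":0,"dz":0,"jaw":0.8},{"ax":0,"ay":0,"az":0,"dx":0,"dy":0,"dz":0,"jaw":0.8}]}}

```text
time_s: 18.33
tool_pos: [0.5442, -0.3255, -0.0024]
tool_rot: [-180.0, -0.1, 158.9]
ft_force: [0.0, -1.7, 1.5]
grip_width: 0.0135
gripper_force: 30.0
```

```bash
cat >> h.py <<'E'
MO=np.array([.5944,-.0430,0]); MR=R.from_euler("z",-1.1,degrees=True); FL=R.from_matrix(np.diag([-1.,1,-1]))
KT=np.array([-.0009,0,-.0024])   # keeper origin in tool frame
def keep(ex,ez,th,ey=0):
    Rk=MR*R.from_euler("y",-th,degrees=True); Rt=Rk*FL
    E=MO+MR.apply(np.array([ex,ey,ez])/1000); Ok=E-Rk.apply([-.087,0,.010])
    return Ok-Rt.apply(KT), Rt
def kstate():
    p,r=cur(); Rk=r*FL; Ok=p+r.apply(KT); f=lambda v:(MR.inv().apply(Ok+Rk.apply(v)-MO)*1000).round(1)
    e=(MR.inv()*Rk).as_euler("ZYX",degrees=True).round(1)
    print("E",f([-.087,0,.01]),"free",f([.085,0,.012]),"yaw,-tilt,roll",e)
E
python3 -c "
from h import *
kstate(); print(keep(-110,150,35)[0]); go(*keep(-110,150,35))"
```

```text
E [-125.6 -253.9   10.2] free [  36.  -312.7   11.8] yaw,-tilt,roll [-20.    0.1  -0. ]
[ 0.5620473  -0.0423788   0.18922745]
d [  8.56  27.05 -19.15] a [ -6.1 -34.7 -19.4] rows 8.2
```

Call:
{"api": "carry_out", "payload": {"rows": [{"ax":0,"ay":0,"az":0,"dx":0,"dy":0,"dz":-2,"jaw":0.8},{"ax":0,"ay":0,"az":0,"dx":0,"dy":0,"dz":-6,"jaw":0.8},{"ax":0,"ay":0,"az":0,"dx":0,"dy":0,"dz":-10,"jaw":0.8},{"ax":0,"ay":0,"az":0,"dx":0,"dy":0,"dz":-14,"jaw":0.8},{"ax":0,"ay":0,"az":0,"dx":0,"dy":0,"dz":-18,"jaw":0.8},{"ax":0,"ay":0,"az":0,"dx":0,"dy":0,"dz":-19,"jaw":0.8}]}}

```text
time_s: 18.83
tool_pos: [0.5478, -0.3267, 0.1939]
tool_rot: [-180.0, 0.4, 158.9]
ft_force: [2.1, -0.8, -1.7]
grip_width: 0.014
gripper_force: 30.0
```

```bash
python3 -c "
from h import *
kstate(); go(*keep(-110,150,35)); go(*keep(-110,150,0));print(sense()['q'])"
```

```text
E [-122.1 -255.1  205.6] free [  39.5 -313.8  208.9] yaw,-tilt,roll [-20.   -0.4  -0. ]
d [ 8.9  27.04  0.38] a [ -6.2 -34.2 -19.3] rows 6.8
d [ 8.14 27.33  5.55] a [ -0.1   0.4 -20. ] rows 7.0
[29.16268377 33.9859607  -1.43225661 88.67529336  0.93730387 56.90806455
 96.39595136]
```

Call:
{"api": "carry_out", "payload": {"rows": [{"ax":-0.8,"ay":-4.2,"az":-2.4,"dx":1.1,"dy":3.5,"dz":0,"jaw":0.8},{"ax":-1.6,"ay":-8.5,"az":-4.8,"dx":2.2,"dy":7,"dz":0,"jaw":0.8},{"ax":-2.4,"ay":-12.8,"az":-7.2,"dx":3.3,"dy":10.5,"dz":0,"jaw":0.8},{"ax":-3.2,"ay":-17,"az":-9.6,"dx":4.4,"dy":14,"dz":0,"jaw":0.8},{"ax":-4,"ay":-21.5,"az":-12,"dx":5.6,"dy":17.5,"dz":0,"jaw":0.8},{"ax":-4.7,"ay":-25.8,"az":-14.5,"dx":6.7,"dy":21,"dz":0.2,"jaw":0.8},{"ax":-5.5,"ay":-30,"az":-17,"dx":7.8,"dy":24.5,"dz":0.3,"jaw":0.8},{"ax":-6.2,"ay":-34.2,"az":-19.3,"dx":8.9,"dy":27,"dz":0.4,"jaw":0.8},{"ax":-6.2,"ay":-34.2,"az":-19.3,"dx":8.9,"dy":27,"dz":0.4,"jaw":0.8},{"ax":-6.2,"ay":-34.2,"az":-19.3,"dx":8.9,"dy":27,"dz":0.4,"jaw":0.8}]}}

```text
time_s: 19.67
tool_pos: [0.5368, -0.127, 0.1703]
tool_rot: [-178.2, 23.4, 173.5]
ft_force: [0.9, -0.6, -2.6]
grip_width: 0.0138
gripper_force: 30.0
```

Call:
{"api": "carry_out", "payload": {"rows": [{"ax":0,"ay":0,"az":0,"dx":0,"dy":0,"dz":0,"jaw":0.8},{"ax":0,"ay":0,"az":0,"dx":0,"dy":0,"dz":0,"jaw":0.8},{"ax":0,"ay":0,"az":0,"dx":0,"dy":0,"dz":0,"jaw":0.8},{"ax":0,"ay":0,"az":0,"dx":0,"dy":0,"dz":0,"jaw":0.8}]}}

```text
time_s: 20.0
tool_pos: [0.5383, -0.1282, 0.1714]
tool_rot: [-178.2, 23.4, 173.4]
ft_force: [0.0, -0.9, -2.7]
grip_width: 0.0135
gripper_force: 30.0
```

```bash
python3 -c "
from h import *
kstate(); go(*keep(-109,135,35)); print(sense()['q'])"
```

```text
E [-138.   -77.8  148.5] free [ 18.3 -92.8 218.8] yaw,-tilt,roll [ -5.5 -23.4  -1.8]
d [-1.46  8.82  0.05] a [ -4.5 -11.6  -4.6] rows 2.1
[ 31.0520906   21.61449426 -27.40039574 127.55147939  51.20996538
  14.48956375  42.45248913]
```

```bash
python3 -c "
from h import *
go(*keep(-109,140,27))"
```

```text
d [-1.65  8.88  0.8 ] a [-4.1 -3.6 -4.9] rows 2.2
```

Call:
{"api": "carry_out", "payload": {"rows": [{"ax":-1.4,"ay":-1,"az":-1.6,"dx":-0.5,"dy":2.5,"dz":0,"jaw":0.8},{"ax":-2.8,"ay":-2,"az":-3.2,"dx":-1,"dy":5,"dz":0,"jaw":0.8},{"ax":-4.1,"ay":-3.6,"az":-4.9,"dx":-1.6,"dy":7.5,"dz":0,"jaw":0.8},{"ax":-4.1,"ay":-3.6,"az":-4.9,"dx":-1.6,"dy":8.9,"dz":0,"jaw":0.8},{"ax":-4.1,"ay":-3.6,"az":-4.9,"dx":-1.6,"dy":8.9,"dz":0,"jaw":0.8},{"ax":-4.1,"ay":-3.6,"az":-4.9,"dx":-1.6,"dy":8.9,"dz":0,"jaw":0.8},{"ax":-4.1,"ay":-3.6,"az":-4.9,"dx":-1.6,"dy":8.9,"dz":0,"jaw":0.8},{"ax":-4.1,"ay":-3.6,"az":-4.9,"dx":-1.6,"dy":8.9,"dz":0,"jaw":0.8}]}}

```text
time_s: 20.67
tool_pos: [0.5639, -0.0428, 0.1752]
tool_rot: [-179.9, 27.0, 178.8]
ft_force: [-0.3, 0.1, -2.1]
grip_width: 0.0134
gripper_force: 30.0
```

```bash
python3 -c "
from h import *
kstate(); go(*keep(-109,140,27)); go(*keep(-107,110,27)); print(sense()['q'])"
```

```text
E [-112.9   -0.2  147.2] free [ 39.5  -0.4 227. ] yaw,-tilt,roll [ -0.1 -27.   -0.1]
d [-0.02  0.04  0.81] a [-0.1 -0.  -0.1] rows 0.2
d [1.16 0.04 3.57] a [-0.1 -0.  -0.1] rows 0.9
[ 27.07155979  22.66774315 -33.81174093 129.16069276  73.9576596
  14.31253356  17.0685668 ]
```

```bash
python3 -c "
from h import *
P,im=wpic('w7')
g=cv2.cvtColor(im,cv2.COLOR_BGR2HSV); m=((g[...,0]>22)&(g[...,0]<34)&(g[...,1]>150)&(g[...,2]>100)).astype(np.uint8)
n,l,s,c=cv2.connectedComponentsWithStats(m)
for i in range(1,n):
  if s[i,4]>100:
    b=cv2.minAreaRect(np.argwhere(l==i)[:,::-1].astype(np.float32)); print(s[i],b); rect('wrist',cv2.boxPoints(b)[[1,2,3,0]],.103,P)
m=((g[...,0]>100)&(g[...,0]<125)&(g[...,1]>120)&(g[...,2]>60)).astype(np.uint8)
n,l,s,c=cv2.connectedComponentsWithStats(m)
for i in range(1,n):
  if s[i,4]>400: print('blue',s[i],c[i])
T=np.array(calibration('wrist')['tool_from_camera']); K=calibration('wrist')['camera_matrix']
def proj(w):
  v=(P[1].inv().apply(np.array(w)-P[0])-T[:3,3])@T[:3,:3]; th=np.arctan2(np.hypot(v[0],v[1]),v[2]); return K[:2,2]+K[0,0]*th*v[:2]/np.hypot(v[0],v[1])
Rk=P[1]*FL;Ok=P[0]+P[1].apply(KT)
for k in ([-.099,-.02,.012],[-.099,.02,.012],[-.087,-.01,.012],[-.087,.01,.012],[-.055,-.01,.012],[-.055,.01,.012]): print(k,proj(Ok+Rk.apply(k)).round(1))
for k in ((-102,-6.5,103),(-102,6.5,103),(-62,-6.5,103),(-62,6.5,103)): print(k,proj(MO+MR.apply(np.array(k)/1000)).round(1))
cv2.imwrite('pics/w7c.png',cv2.resize(im[0:300,190:430],None,fx=2,fy=2,interpolation=cv2.INTER_CUBIC))
"
```

```text
[298 127  20  38 734] ((307.5, 145.5), (37.0, 19.0), 90.0)
[ 0.5168 -0.0424] right -1.4 0.0279 up 88.7 0.0125
[ 546  216   94  131 4090] ((615.946044921875, 284.9666442871094), (122.99420166015625, 95.89859771728516), 58.33924865722656)
[0.7284 0.4005] right 53.6 0.4422 up 128.8 0.1494
[527 269  24  55 312] ((537.1210327148438, 294.82904052734375), (14.858078002929688, 55.309391021728516), 13.495734214782715)
[0.6928 0.2069] right 70.0 0.0267 up -162.7 0.1017
[291 351  37  21 631] ((309.0, 361.0), (20.0, 36.0), 90.0)
[ 0.7999 -0.0476] right -1.3 0.0512 up 88.8 0.0433
blue [ 269  102   80  178 9700] [308.74958763 187.97845361]
[-0.099, -0.02, 0.012] [268.1 103.2]
[-0.099, 0.02, 0.012] [347.9 103.1]
[-0.087, -0.01, 0.012] [288.1 126.3]
[-0.087, 0.01, 0.012] [328.  126.2]
[-0.055, -0.01, 0.012] [288.6 188.8]
[-0.055, 0.01, 0.012] [327.6 188.7]
(-102, -6.5, 103) [298.2 112.2]
(-102, 6.5, 103) [319.1 112.1]
(-62, -6.5, 103) [299.3 166.2]
(-62, 6.5, 103) [318.4 166.1]
```

View pics/w7c.png

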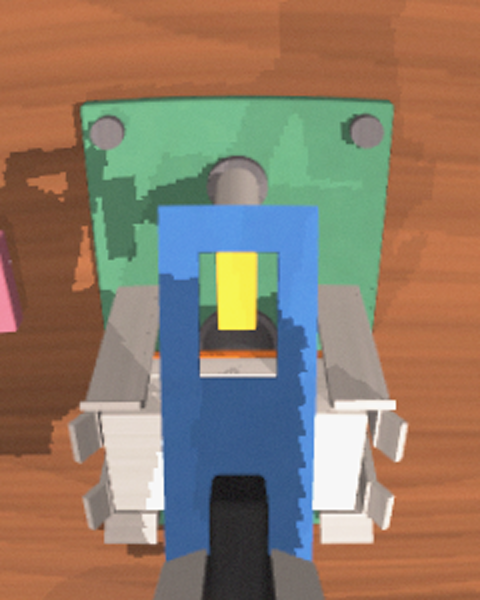

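Picture: T-head (crop 237,290) is laterally centred in the eye, and the keeper model matches to about 1 px. Descending.

```bash
python3 -c "
from h import *
go(*keep(-108.5,120,27)); go(*keep(-108.5,93,27))"
```

```text
d [0.84 0.03 2.62] a [-0.1 -0.  -0.1] rows 0.7
d [2.07 0.03 5.02] a [-0.1 -0.  -0.1] rows 1.3
```

Call:
{"api": "carry_out", "payload": {"rows": [{"ax":0,"ay":0,"az":0,"dx":0.3,"dy":0,"dz":1,"jaw":0.8},{"ax":0,"ay":0,"az":0,"dx":0.6,"dy":0,"dz":2,"jaw":0.8},{"ax":0,"ay":0,"az":0,"dx":1.0,"dy":0,"dz":2.7,"jaw":0.8},{"ax":0,"ay":0,"az":0,"dx":1.2,"dy":0,"dz":3.3,"jaw":0.8},{"ax":0,"ay":0,"az":0,"dx":1.2,"dy":0,"dz":3.3,"jaw":0.8},{"ax":0,"ay":0,"az":0,"dx":1.2,"dy":0,"dz":3.3,"jaw":0.8}]}}

```text
time_s: 21.22
tool_pos: [0.568, -0.0419, 0.1401]
tool_rot: [-180.0, 26.9, 178.9]
ft_force: [-0.6, 0.4, -2.6]
grip_width: 0.0137
gripper_force: 30.0
```

```bash
python3 -c "
from h import *
kstate(); print(sense()['q'].round(1)); go(*keep(-108.5,93,27))"
```

```text
E [-108.7    0.6  112.1] free [ 43.7   0.5 191.8] yaw,-tilt,roll [ -0.  -26.9  -0. ]
[ 25.7  27.3 -33.1 130.8  97.3  15.6  -5.8]
d [ 0.84 -0.05  1.71] a [-0.  -0.1 -0. ] rows 0.5
```

Call:
{"api": "carry_out", "payload": {"rows": [{"ax":0,"ay":0,"az":0,"dx":0.2,"dy":0,"dz":0.4,"jaw":0.8},{"ax":0,"ay":0,"az":0,"dx":0.4,"dy":0,"dz":0.9,"jaw":0.8},{"ax":0,"ay":0,"az":0,"dx":0.6,"dy":0,"dz":1.3,"jaw":0.8},{"ax":0,"ay":0,"az":0,"dx":0.8,"dy":0,"dz":1.7,"jaw":0.8},{"ax":0,"ay":0,"az":0,"dx":0.8,"dy":0,"dz":1.7,"jaw":0.8},{"ax":0,"ay":0,"az":0,"dx":0.8,"dy":0,"dz":1.7,"jaw":0.8}]}}

```text
time_s: 21.72
tool_pos: [0.5689, -0.0417, 0.1219]
tool_rot: [-180.0, 27.0, 178.9]
ft_force: [-0.4, -0.6, -2.6]
grip_width: 0.0139
gripper_force: 30.0
```

```bash
python3 -c "
from h import *
kstate(); print(sense()['q'].round(1)); go(*keep(-108.5,93,27));go(*keep(-91,93,27))"
```

```text
E [-107.8    0.8   93.9] free [ 44.5   0.8 173.7] yaw,-tilt,roll [  0. -27.  -0.]
[ 27.6  30.5 -36.5 131.6 105.8  19.1 -13.8]
d [ 0.1  -0.08  0.05] a [-0. -0.  0.] rows 0.0
d [-1.46 -0.08  0.84] a [-0. -0.  0.] rows 0.4
```

Call:
{"api": "carry_out", "payload": {"rows": [{"ax":0,"ay":0,"az":0,"dx":-0.3,"dy":-0.1,"dz":0.2,"jaw":0.8},{"ax":0,"ay":0,"az":0,"dx":-0.7,"dy":-0.1,"dz":0.4,"jaw":0.8},{"ax":0,"ay":0,"az":0,"dx":-1.1,"dy":-0.1,"dz":0.6,"jaw":0.8},{"ax":0,"ay":0,"az":0,"dx":-1.5,"dy":-0.1,"dz":0.8,"jaw":0.8},{"ax":0,"ay":0,"az":0,"dx":-1.5,"dy":-0.1,"dz":0.8,"jaw":0.8},{"ax":0,"ay":0,"az":0,"dx":-1.5,"dy":-0.1,"dz":0.8,"jaw":0.8}]}}

```text
time_s: 22.22
tool_pos: [0.5863, -0.0425, 0.1214]
tool_rot: [-180.0, 27.0, 178.9]
ft_force: [0.0, -0.2, -2.2]
grip_width: 0.0136
gripper_force: 30.0
```

```bash
python3 -c "
from h import *
kstate(); print(sense()['q'].round(1)); go(*keep(-89,93,27));go(*keep(-88.5,94.5,16.5))"
```

```text
E [-90.5   0.3  93.4] free [ 61.8   0.4 173.3] yaw,-tilt,roll [  0. -27.  -0.]
[ 26.2  31.1 -34.6 129.3 102.4  18.1  -9.9]
d [-0.12 -0.03  0.1 ] a [-0.  0.  0.] rows 0.0
d [ 0.14 -0.03  1.54] a [-0.  10.5  0. ] rows 1.5
```

Call:
{"api": "carry_out", "payload": {"rows": [{"ax":0,"ay":2,"az":0,"dx":0.0,"dy":0,"dz":0.3,"jaw":0.8},{"ax":0,"ay":4,"az":0,"dx":0.05,"dy":0,"dz":0.6,"jaw":0.8},{"ax":0,"ay":6,"az":0,"dx":0.1,"dy":0,"dz":0.9,"jaw":0.8},{"ax":0,"ay":8,"az":0,"dx":0.1,"dy":0,"dz":1.2,"jaw":0.8},{"ax":0,"ay":9.5,"az":0,"dx":0.1,"dy":0,"dz":1.4,"jaw":0.8},{"ax":0,"ay":9.5,"az":0,"dx":0.1,"dy":0,"dz":1.4,"jaw":0.8},{"ax":0,"ay":9.5,"az":0,"dx":0.1,"dy":0,"dz":1.4,"jaw":0.8}]}}

```text
time_s: 22.8
tool_pos: [0.5911, -0.043, 0.108]
tool_rot: [-180.0, 17.5, 178.9]
ft_force: [0.0, 0.2, -2.8]
grip_width: 0.0135
gripper_force: 30.0
```

```bash
python3 -c "
from h import *
kstate(); go(*keep(-88.5,95.5,15))"
```

```text
E [-89.2  -0.   94. ] free [ 7.430e+01 -1.000e-01  1.476e+02] yaw,-tilt,roll [ -0.  -17.5  -0. ]
d [-0.05  0.01  0.25] a [-0.   2.5 -0. ] rows 0.3
```

Call:
{"api": "carry_out", "payload": {"rows": [{"ax":0,"ay":1,"az":0,"dx":0,"dy":0,"dz":0.1,"jaw":0.8},{"ax":0,"ay":1.5,"az":0,"dx":0,"dy":0,"dz":0.2,"jaw":0.8},{"ax":0,"ay":1.5,"az":0,"dx":0,"dy":0,"dz":0.2,"jaw":0.8},{"ax":0,"ay":1.5,"az":0,"dx":0,"dy":0,"dz":0.2,"jaw":0.8}]}}

```text
time_s: 23.13
tool_pos: [0.5917, -0.043, 0.1065]
tool_rot: [-179.9, 16.0, 179.0]
ft_force: [-0.0, -0.4, -3.0]
grip_width: 0.0133
gripper_force: 30.0
```

Call:
{"api": "carry_out", "payload": {"rows": [{"ax":0,"ay":0,"az":0,"dx":0,"dy":0,"dz":0,"jaw":2},{"ax":0,"ay":0,"az":0,"dx":0,"dy":0,"dz":0,"jaw":3},{"ax":0,"ay":0,"az":0,"dx":0,"dy":0,"dz":0,"jaw":3},{"ax":0,"ay":0,"az":0,"dx":0,"dy":0,"dz":0,"jaw":3},{"ax":0,"ay":0,"az":0,"dx":0,"dy":0,"dz":-2,"jaw":3},{"ax":0,"ay":0,"az":0,"dx":0,"dy":0,"dz":-5,"jaw":3},{"ax":0,"ay":0,"az":0,"dx":0,"dy":0,"dz":-7,"jaw":3},{"ax":0,"ay":0,"az":0,"dx":0,"dy":0,"dz":-7,"jaw":3},{"ax":0,"ay":0,"az":0,"dx":0,"dy":0,"dz":-7,"jaw":3}]}}

```text
time_s: 23.88
tool_pos: [0.5733, -0.0427, 0.1747]
tool_rot: [-179.9, 16.1, 178.9]
ft_force: [0.4, -0.3, -0.0]
grip_width: 0.0302
gripper_force: 0.0
```

```bash
python3 -c "
from h import *
P,im=wpic('w8'); print(P[0],P[1].as_euler('xyz',degrees=True))
T=np.array(calibration('wrist')['tool_from_camera']); K=calibration('wrist')['camera_matrix']
def proj(w):
  v=(P[1].inv().apply(np.array(w)-P[0])-T[:3,3])@T[:3,:3]; th=np.arctan2(np.hypot(v[0],v[1]),v[2]); return (K[:2,2]+K[0,0]*th*v[:2]/np.hypot(v[0],v[1])).round(0)
for th in (14,16):
  Rk=MR*R.from_euler('y',-th,degrees=True);Ok=MO+MR.apply([-.0885,0,.0955])-Rk.apply([-.087,0,.01])
  print(th,[proj(Ok+Rk.apply(k)) for k in ([-.099,0,.012],[-.055,0,.012],[-.03,0,.038],[.04,0,.012])])
print('head',proj(MO+MR.apply([-.102,0,.103])),proj(MO+MR.apply([-.062,0,.103])))
go(MO+MR.apply([.055,0,.18]),down(178.9)); print(sense()['q'].round(1))
cv2.imwrite('pics/w8c.png',cv2.resize(im[50:440,170:450],None,fx=1.5,fy=1.5,interpolation=cv2.INTER_CUBIC))
"
```

```text
[ 0.57325431 -0.04272364  0.17469122] [-179.92831348   16.13114962  178.9120609 ]
14 [array([308., 111.]), array([308., 174.]), array([308., 218.]), array([309., 297.])]
16 [array([308., 111.]), array([308., 174.]), array([308., 217.]), array([309., 300.])]
head [308. 112.] [308. 168.]
d [-7.56  0.04  1.5 ] a [-0.1 16.   0. ] rows 2.2
[ 35.8  29.8 -49.3 116.3  45.7  34.9  46.2]
```

View pics/w8c.png

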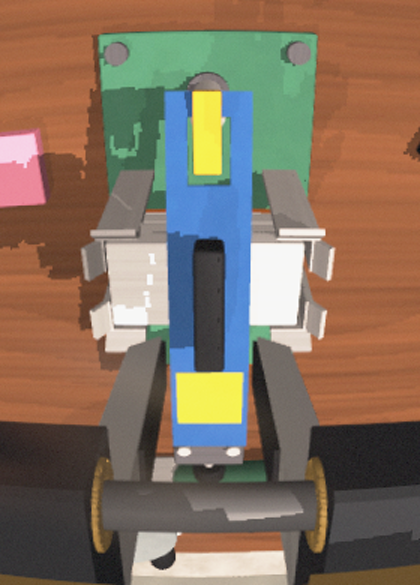

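Hooked: the T-head (crop 207,130) sits over the bar and the keeper rests tilted on the stack. Its free end would meet the very top of the bevel, so I'll regrip and shift the keeper about 3.5 mm towards the stud.

Call:
{"api": "carry_out", "payload": {"rows": [{"ax":0,"ay":0,"az":0,"dx":0,"dy":0,"dz":3,"jaw":3},{"ax":0,"ay":0,"az":0,"dx":0,"dy":0,"dz":5.5,"jaw":3},{"ax":0,"ay":0,"az":0,"dx":0,"dy":0,"dz":6.6,"jaw":3},{"ax":0,"ay":0,"az":0,"dx":0,"dy":0,"dz":6.6,"jaw":3},{"ax":0,"ay":0,"az":0,"dx":0,"dy":0,"dz":6.6,"jaw":2},{"ax":0,"ay":0,"az":0,"dx":0,"dy":0,"dz":6.6,"jaw":0.8},{"ax":0,"ay":0,"az":0,"dx":0,"dy":0,"dz":6.6,"jaw":0.8},{"ax":0,"ay":0,"az":0,"dx":0,"dy":0,"dz":6.6,"jaw":0.8},{"ax":0,"ay":0,"az":0,"dx":0,"dy":0,"dz":6.6,"jaw":0.8}]}}

```text
time_s: 24.68
tool_pos: [0.591, -0.0427, 0.1109]
tool_rot: [-180.0, 16.1, 178.9]
ft_force: [0.3, -0.3, -0.5]
grip_width: 0.0137
gripper_force: 30.0
```

Call:
{"api": "carry_out", "payload": {"rows": [{"ax":0,"ay":0,"az":0,"dx":0.1,"dy":0,"dz":-0.05,"jaw":0.8},{"ax":0,"ay":0,"az":0,"dx":0.2,"dy":0,"dz":-0.1,"jaw":0.8},{"ax":0,"ay":0,"az":0,"dx":0.35,"dy":0,"dz":-0.1,"jaw":0.8},{"ax":0,"ay":0,"az":0,"dx":0.35,"dy":0,"dz":-0.1,"jaw":0.8},{"ax":0,"ay":0,"az":0,"dx":0.35,"dy":0,"dz":-0.1,"jaw":0.8}]}}

```text
time_s: 25.1
tool_pos: [0.5877, -0.0428, 0.1108]
tool_rot: [-179.9, 16.1, 178.9]
ft_force: [0.4, -0.0, 1.3]
grip_width: 0.0138
gripper_force: 30.0
```

```bash
python3 -c "
from h import *
kstate(); s=sense(); print(s['ft_force'],s['grip_width'],s['gripper_force'])"
```

```text
E [-92.9   0.   98.9] free [ 71.9   0.2 148.4] yaw,-tilt,roll [  0.  -16.1  -0.1]
[ 0.39748182 -0.03765753  1.29733078] 0.013804670727492196 29.985501766204834
```

Call:
{"api": "carry_out", "payload": {"rows": [{"ax":0,"ay":0,"az":0,"dx":0,"dy":0,"dz":0,"jaw":2},{"ax":0,"ay":0,"az":0,"dx":0,"dy":0,"dz":0,"jaw":3},{"ax":0,"ay":0,"az":0,"dx":0,"dy":0,"dz":0,"jaw":3},{"ax":0,"ay":0,"az":0,"dx":0,"dy":0,"dz":-3,"jaw":3},{"ax":0,"ay":0,"az":0,"dx":0,"dy":0,"dz":-6,"jaw":3},{"ax":0,"ay":0,"az":0,"dx":0,"dy":0,"dz":-7.5,"jaw":1},{"ax":0,"ay":5,"az":0,"dx":-2,"dy":0,"dz":-7.5,"jaw":0},{"ax":0,"ay":10,"az":0,"dx":-5,"dy":0,"dz":-7,"jaw":0},{"ax":0,"ay":16,"az":0,"dx":-7.5,"dy":0,"dz":-6,"jaw":0},{"ax":0,"ay":16,"az":0,"dx":-7.5,"dy":0,"dz":-6,"jaw":0}]}}

```text
time_s: 25.93
tool_pos: [0.6519, -0.0447, 0.1861]
tool_rot: [179.7, 0.1, 178.5]
ft_force: [-1.6, -1.7, -2.6]
grip_width: 0.0012
gripper_force: 0.0
```

Call:
{"api": "carry_out", "payload": {"rows": [{"ax":0,"ay":0,"az":0,"dx":0,"dy":0,"dz":0,"jaw":0},{"ax":0,"ay":0,"az":0,"dx":0,"dy":0,"dz":0,"jaw":0},{"ax":0,"ay":0,"az":0,"dx":0,"dy":0,"dz":0,"jaw":0}]}}

```text
time_s: 26.18
tool_pos: [0.6407, -0.0432, 0.1885]
tool_rot: [-179.9, -0.1, 179.1]
ft_force: [-0.5, 0.4, 0.2]
grip_width: 0.0005
gripper_force: 0.0
```

```bash
python3 -c "
from h import *
go(MO+MR.apply([.054,0,.120]),down(178.9)); print(sense()['q'].round(1))"
```

```text
d [-0.78 -0.06  6.85] a [-0.1 -0.1  0.2] rows 1.7
[ 29.1  43.  -51.   86.8  35.2  67.3  60.8]
```

Call:
{"api": "carry_out", "payload": {"rows": [{"ax":0,"ay":0,"az":0,"dx":-0.8,"dy":0,"dz":2,"jaw":0},{"ax":0,"ay":0,"az":0,"dx":-0.8,"dy":0,"dz":4.5,"jaw":0},{"ax":0,"ay":0,"az":0,"dx":-0.8,"dy":0,"dz":6.5,"jaw":0},{"ax":0,"ay":0,"az":0,"dx":-0.8,"dy":0,"dz":6.5,"jaw":0},{"ax":0,"ay":0,"az":0,"dx":-0.8,"dy":0,"dz":6.5,"jaw":0}]}}

```text
time_s: 26.6
tool_pos: [0.6489, -0.0442, 0.1242]
tool_rot: [-179.9, -0.1, 179.0]
ft_force: [0.6, -1.0, -0.3]
grip_width: 0.0002
gripper_force: 0.0
```

Call:
{"api": "carry_out", "payload": {"rows": [{"ax":0,"ay":0,"az":0,"dx":0,"dy":0,"dz":0.4,"jaw":0},{"ax":0,"ay":0,"az":0,"dx":0,"dy":0,"dz":0.8,"jaw":0},{"ax":0,"ay":0,"az":0,"dx":0,"dy":0,"dz":1.2,"jaw":0},{"ax":0,"ay":0,"az":0,"dx":0,"dy":0,"dz":1.5,"jaw":0},{"ax":0,"ay":0,"az":0,"dx":0,"dy":0,"dz":1.8,"jaw":0},{"ax":0,"ay":0,"az":0,"dx":0,"dy":0,"dz":2.0,"jaw":0}]}}

```text
time_s: 27.1
tool_pos: [0.6512, -0.0438, 0.1037]
tool_rot: [-180.0, 0.1, 178.9]
ft_force: [1.0, -0.0, 1.8]
grip_width: 0.0005
gripper_force: 0.8
```

Call:
{"api": "carry_out", "payload": {"rows": [{"ax":0,"ay":0,"az":0,"dx":0,"dy":0,"dz":0.3,"jaw":0},{"ax":0,"ay":0,"az":0,"dx":0,"dy":0,"dz":0.6,"jaw":0},{"ax":0,"ay":0,"az":0,"dx":0,"dy":0,"dz":0.9,"jaw":0},{"ax":0,"ay":0,"az":0,"dx":0,"dy":0,"dz":1.2,"jaw":0},{"ax":0,"ay":0,"az":0,"dx":0,"dy":0,"dz":1.2,"jaw":0}]}}

```text
time_s: 27.52
tool_pos: [0.6509, -0.0438, 0.0912]
tool_rot: [-180.0, 0.0, 178.9]
ft_force: [3.0, -0.1, 1.6]
grip_width: 0.0004
gripper_force: 1.5
```

Call:
{"api": "carry_out", "payload": {"rows": [{"ax":0,"ay":0,"az":0,"dx":0,"dy":0,"dz":0.3,"jaw":0},{"ax":0,"ay":0,"az":0,"dx":0,"dy":0,"dz":0.6,"jaw":0},{"ax":0,"ay":0,"az":0,"dx":0,"dy":0,"dz":0.9,"jaw":0},{"ax":0,"ay":0,"az":0,"dx":0,"dy":0,"dz":0.9,"jaw":0}]}}

```text
time_s: 27.85
tool_pos: [0.6517, -0.0436, 0.0831]
tool_rot: [-180.0, 0.1, 178.9]
ft_force: [2.8, 0.1, 4.3]
grip_width: 0.0006
gripper_force: 2.6
```

Call:
{"api": "carry_out", "payload": {"rows": [{"ax":0,"ay":0,"az":0,"dx":0,"dy":0,"dz":0.2,"jaw":0},{"ax":0,"ay":0,"az":0,"dx":0,"dy":0,"dz":0.4,"jaw":0},{"ax":0,"ay":0,"az":0,"dx":0,"dy":0,"dz":0.6,"jaw":0},{"ax":0,"ay":0,"az":0,"dx":0,"dy":0,"dz":0.6,"jaw":0}]}}

```text
time_s: 28.18
tool_pos: [0.652, -0.0437, 0.0775]
tool_rot: [-180.0, 0.2, 178.9]
ft_force: [2.3, -1.1, 5.7]
grip_width: 0.0004
gripper_force: 3.4
```

Call:
{"api": "carry_out", "payload": {"rows": [{"ax":0,"ay":0,"az":0,"dx":0,"dy":0,"dz":0.15,"jaw":0},{"ax":0,"ay":0,"az":0,"dx":0,"dy":0,"dz":0.3,"jaw":0},{"ax":0,"ay":0,"az":0,"dx":0,"dy":0,"dz":0.3,"jaw":0}]}}

```text
time_s: 28.43
tool_pos: [0.6529, -0.0437, 0.0746]
tool_rot: [-180.0, 0.2, 178.9]
ft_force: [4.4, 0.0, 5.0]
grip_width: 0.0007
gripper_force: 2.7
```

Call:
{"api": "carry_out", "payload": {"rows": [{"ax":0,"ay":0,"az":0,"dx":0,"dy":0,"dz":0.15,"jaw":0},{"ax":0,"ay":0,"az":0,"dx":0,"dy":0,"dz":0.3,"jaw":0},{"ax":0,"ay":0,"az":0,"dx":0,"dy":0,"dz":0.3,"jaw":0}]}}

```text
time_s: 28.68
tool_pos: [0.6532, -0.0437, 0.0722]
tool_rot: [-180.0, 0.3, 178.9]
ft_force: [2.3, 0.2, 10.3]
grip_width: 0.0004
gripper_force: 5.1
```

```bash
python3 -c "
from h import *
P,im=wpic('w9'); s=snapshot('scene')[:,:,::-1]
a=cv2.resize(im[60:420,190:430],None,fx=1.5,fy=1.5); b=cv2.resize(s[215:315,210:340],None,fx=3.2,fy=3.2,interpolation=cv2.INTER_CUBIC)
c=np.zeros((540,360+b.shape[1],3),np.uint8); c[:a.shape[0],:a.shape[1]]=a; c[:b.shape[0],360:]=b; cv2.imwrite('pics/w9c.png',c); print(sense()['ft_force'],c.shape)"
```

```text
[ 3.26575343 -0.05666582 10.11511839] (540, 776, 3)
```

View pics/w9c.png

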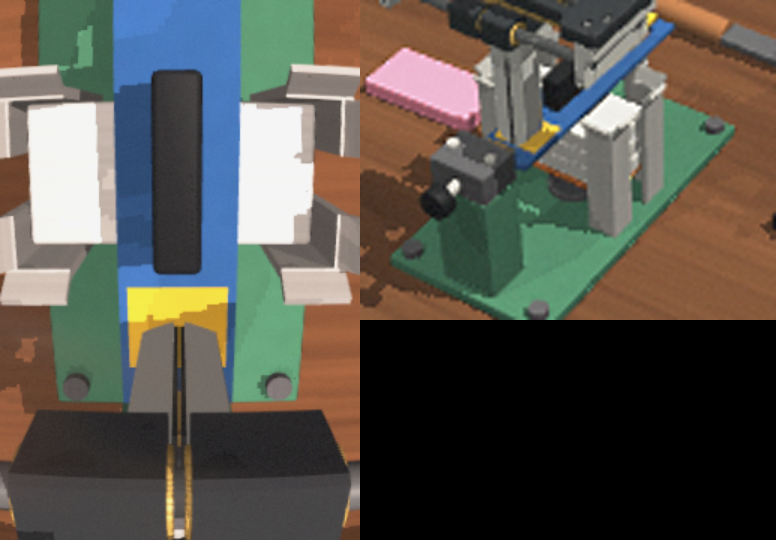

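The keeper is nearly level with the tips on the yellow patch and force rising normally. Pressing on.

Call:
{"api": "carry_out", "payload": {"rows": [{"ax":0,"ay":0,"az":0,"dx":0,"dy":0,"dz":0.15,"jaw":0},{"ax":0,"ay":0,"az":0,"dx":0,"dy":0,"dz":0.3,"jaw":0},{"ax":0,"ay":0,"az":0,"dx":0,"dy":0,"dz":0.3,"jaw":0}]}}

```text
time_s: 29.03
tool_pos: [0.6534, -0.0437, 0.0695]
tool_rot: [-180.0, 0.3, 178.9]
ft_force: [2.7, 0.3, 10.7]
grip_width: 0.0001
gripper_force: 5.7
```

Call:
{"api": "carry_out", "payload": {"rows": [{"ax":0,"ay":0,"az":0,"dx":0,"dy":0,"dz":0.15,"jaw":0},{"ax":0,"ay":0,"az":0,"dx":0,"dy":0,"dz":0.2,"jaw":0},{"ax":0,"ay":0,"az":0,"dx":0,"dy":0,"dz":0.2,"jaw":0}]}}

```text
time_s: 29.28
tool_pos: [0.6535, -0.0436, 0.0687]
tool_rot: [-180.0, 0.3, 178.9]
ft_force: [0.9, -0.9, 16.9]
grip_width: 0.0005
gripper_force: 8.4
```

```bash
cat > fit.py <<'E'
from h import *
from scipy.optimize import least_squares
P,im=wpic('f%d'%int(sense()['time_s']*100)); g=cv2.cvtColor(im,cv2.COLOR_BGR2HSV).astype(int)
T=np.array(calibration('wrist')['tool_from_camera']); K=calibration('wrist')['camera_matrix']
def proj(w):
  v=(P[1].inv().apply(np.array(w)-P[0])-T[:3,3])@T[:3,:3]; r=np.hypot(v[:,0],v[:,1]); th=np.arctan2(r,v[:,2]); return K[:2,2]+K[0,0]*(th/r)[:,None]*v[:,:2]
blue=(g[...,0]>98)&(g[...,0]<128)&(g[...,1]>110)&(g[...,2]>40); yel=(g[...,0]>18)&(g[...,0]<36)&(g[...,1]>130)&(g[...,2]>100)
rows=range(25,285,10); W=[]
for r in rows:
  x=np.where(blue[r,220:400])[0]+220
  if len(x): W.append((r,x.min(),x.max()+1))
print(W)
c=slice(288,330)
def runs(mask,n):
  f=mask[:300,c].mean(1)>n; d=np.flatnonzero(np.diff(np.r_[0,f.astype(int),0])); return d.reshape(-1,2).tolist()
print('blue',runs(blue,.5),'yel',runs(yel,.25),'dark',runs(g[...,2]<55,.3))
E
python3 fit.py
```

```text
[(25, np.int64(265), np.int64(351)), (35, np.int64(265), np.int64(351)), (45, np.int64(264), np.int64(351)), (55, np.int64(265), np.int64(351)), (65, np.int64(265), np.int64(351)), (75, np.int64(264), np.int64(351)), (85, np.int64(265), np.int64(351)), (95, np.int64(265), np.int64(351)), (105, np.int64(265), np.int64(351)), (115, np.int64(265), np.int64(351)), (125, np.int64(265), np.int64(351)), (135, np.int64(266), np.int64(350)), (145, np.int64(266), np.int64(350)), (155, np.int64(267), np.int64(350)), (165, np.int64(267), np.int64(350)), (175, np.int64(267), np.int64(349)), (185, np.int64(268), np.int64(349)), (195, np.int64(268), np.int64(349)), (205, np.int64(268), np.int64(349)), (215, np.int64(269), np.int64(348)), (225, np.int64(268), np.int64(349)), (235, np.int64(268), np.int64(348)), (245, np.int64(269), np.int64(348)), (255, np.int64(269), np.int64(348)), (265, np.int64(269), np.int64(347)), (275, np.int64(270), np.int64(347))]
blue [[57, 108], [244, 251]] yel [[0, 49], [252, 279]] dark [[108, 110], [151, 156], [157, 244]]
```

```bash
cat >> fit.py <<'E'
yr=runs(yel,.25); br=runs(blue,.5)
F=[(-.055,.012,br[0][0]),(-.030,.038,br[0][1]),(.028,.038,br[1][0]),(.040,.012,yr[1][0])]
F=[f for f in F]
def kp(p,pts):
  Rk=MR*R.from_euler('yz',[-p[2],p[4]],degrees=True); Ok=MO+MR.apply([p[0]/1e3,p[3]/1e3,p[1]/1e3]); return proj(Ok+Rk.apply(pts))
xs=np.linspace(-.098,.065,60)
def res(p):
  e=[kp(p,[(f[0],0,f[1])])[0,1]+.5-f[2] for f in F]
  for s,j in ((-.02,1),(.02,2)):
    q=kp(p,np.c_[xs,np.full(60,s),np.full(60,.012)]); o=np.argsort(q[:,1])
    e+=[(np.interp(w[0],q[o,1],q[o,0])+.5-w[j])*.7 for w in W if w[0]>40]
  return e
s=least_squares(res,[-4,86,0,0,0],loss='soft_l1'); p=s.x
print('kx,kz,tilt,ky,yaw',p.round(2),'resid',np.array(res(p))[:4].round(1))
f=lambda v:[round(p[0]+v[0]*np.cos(np.radians(p[2]))-v[1]*np.sin(np.radians(p[2])),1),round(p[1]+v[0]*np.sin(np.radians(p[2]))+v[1]*np.cos(np.radians(p[2])),1)]
print('E',f([-87,10]),'free',f([85,12]))
E
python3 fit.py | tail -2; sed -n 1,1p /dev/null; python3 -c "
from h import *; print(sense()['ft_force'],cur()[0])"
```

```text
kx,kz,tilt,ky,yaw [-5.56 81.16 -2.51  0.38  0.1 ] resid [ 0.4 -0.5  1.4 -1.3]
E [np.float64(-92.0), np.float64(95.0)] free [np.float64(79.9), np.float64(89.4)]
[ 2.40336646 -1.90292397 16.98878045] [ 0.65351099 -0.04365904  0.06871814]
```

The fit puts the free end's top edge at about z 89 mm, below the bolt, and E at (-92, 95). Lifting off to check that it stays latched.

Call:
{"api": "carry_out", "payload": {"rows": [{"ax":0,"ay":0,"az":0,"dx":0,"dy":0,"dz":-0.5,"jaw":0},{"ax":0,"ay":0,"az":0,"dx":0,"dy":0,"dz":-1,"jaw":0},{"ax":0,"ay":0,"az":0,"dx":0,"dy":0,"dz":-2,"jaw":0},{"ax":0,"ay":0,"az":0,"dx":0,"dy":0,"dz":-4,"jaw":0},{"ax":0,"ay":0,"az":0,"dx":0,"dy":0,"dz":-7,"jaw":0},{"ax":0,"ay":0,"az":0,"dx":0,"dy":0,"dz":-8,"jaw":0},{"ax":0,"ay":0,"az":0,"dx":0,"dy":0,"dz":-8,"jaw":0},{"ax":0,"ay":0,"az":0,"dx":0,"dy":0,"dz":-8,"jaw":0}]}}

```text
time_s: 30.05
tool_pos: [0.65, -0.0442, 0.1451]
tool_rot: [-179.9, -0.1, 178.9]
ft_force: [0.3, -0.3, -1.3]
grip_width: 0.0007
gripper_force: 0.0
```

```bash
python3 fit.py; python3 -c "
from h import *; print(sense()['ft_force'],cur()[0])"
```

```text
[(25, np.int64(280), np.int64(339)), (35, np.int64(280), np.int64(339)), (45, np.int64(279), np.int64(339)), (55, np.int64(279), np.int64(339)), (65, np.int64(279), np.int64(340)), (75, np.int64(279), np.int64(340)), (85, np.int64(279), np.int64(340)), (95, np.int64(279), np.int64(339)), (105, np.int64(279), np.int64(339)), (115, np.int64(279), np.int64(339)), (125, np.int64(279), np.int64(340)), (135, np.int64(280), np.int64(339)), (145, np.int64(281), np.int64(339)), (155, np.int64(280), np.int64(339)), (165, np.int64(280), np.int64(339)), (175, np.int64(280), np.int64(339)), (185, np.int64(281), np.int64(338)), (195, np.int64(281), np.int64(338)), (205, np.int64(281), np.int64(339)), (215, np.int64(281), np.int64(338)), (225, np.int64(281), np.int64(338)), (235, np.int64(281), np.int64(338)), (245, np.int64(281), np.int64(338)), (255, np.int64(282), np.int64(338)), (265, np.int64(282), np.int64(338)), (275, np.int64(282), np.int64(337))]
blue [[24, 41], [86, 122], [213, 224], [267, 276]] yel [[24, 81], [225, 266]] dark [[213, 214]]
kx,kz,tilt,ky,yaw [-53.41  77.03   6.9    0.3    0.23] resid [ -0.6   0.4  43.3 -72.8]
E [np.float64(-141.0), np.float64(76.5)] free [np.float64(29.5), np.float64(99.2)]
[-0.209783   -0.50549241 -0.95046281] [ 0.64947465 -0.04434081  0.14419171]
```

```bash
sed -i "s/^F=\[f for f in F\]/F=[(-.099,.012,br[0][0]),(-.055,.012,br[1][0]),(-.030,.038,br[1][1]),(.028,.038,br[2][0]),(.040,.012,yr[1][0]),(.070,.012,yr[1][1])]/; s/\[:4\]/[:6]/" fit.py; cat >> fit.py <<'E'
print([im[r,309].tolist() for r in range(264,300,3)])
print('nose', proj(MO+MR.apply([[.073,0,.1],[.083,0,.11],[.090,0,.118]])).round(0).tolist())
E
python3 fit.py | tail -4
```

```text
kx,kz,tilt,ky,yaw [-5.020e+00  8.389e+01 -9.000e-02  5.100e-01  6.000e-02] resid [ 0.3  0.1 -0.9  2.7 -0.2 -0.5]
E [np.float64(-92.0), np.float64(94.0)] free [np.float64(80.0), np.float64(95.8)]
[[75, 237, 245], [160, 194, 192], [206, 131, 81], [206, 132, 80], [184, 118, 72], [64, 118, 156], [65, 119, 157], [64, 118, 156], [67, 120, 157], [67, 122, 159], [66, 118, 155], [45, 73, 93]]
nose [[309.0, 279.0], [309.0, 297.0], [309.0, 311.0]]
```

The keeper is level (-0.1°) and the bolt nose is at its fully-out position over the free end. Handing in.

```bash
python3 -c "
from bench import *
print(finish_job())"
```

```text
the job is handed in; nothing more can be done
None
```

I handed the job in with both loose blanks stacked in the magazine and the keeper hooked, level and latched under the bolt with the gripper clear, at about 30 s of the 72 s limit; the hand-in gave no verdict back.

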